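Hang the switch-box door on its lift-off hinges and shut it

ROBOT

A 7-joint arm with a two-finger parallel gripper is mounted at the origin on the work surface. World frame = base frame: x ahead of the robot, y to its left, z up, the work surface at z = 0. Lengths are in m, angles in rad, forces in N, time in s.
With the tool pointing down it reaches from about 0.425 to 0.875 m from the base axis. Payload 9.9 kg.
Tool frame: the origin (TCP) lies between the finger pads; the fingertips stand 8 mm ahead of it and the grasp point (between the pads) lies 11 mm behind it (bot.tip_extent is the distance from the TCP to the fingertips, in m); z points along the fingers, y is the direction in which the jaws open and shut (so a half turn about z gives the same grasp; the last joint's range is limited). The gripper opens to 85 mm and grips with 20 to 120 N. Pads are 22 mm wide; open, the fingers measure 114 mm over their backs; the gripper's body (76 mm by 85 mm) begins 54 mm behind the grasp point. The pads swing forward as they close: fully open they stand 13 mm farther back than shut.
Start: joints at [-1.259, 0.576, 0.025, 1.437, -0.015, 1.129, -0.057], TCP at [0.26, 0.623, 0.239] pointing down, gripper open.
Joint ranges: [-2.76, 2.76], [-0.34, 2.15], [-1.52, 1.57], [0.19, 2.46], [-1.09, 4.23], [0.17, 1.99], [-2.82, 2.82]. Speed limits (rad/s): [2.22, 2.22, 3.01, 3.01, 3.14, 3.14, 3.14].

INTERFACE

Orientations are given as a rotation vector (axis times angle).
In Python, from station import bot, vision, ticket, finder gives the robot as it stands.
- The arm moves only by the shell command python3 -m jog 'ROWS'. ROWS is JSON, a list of rows, each a list of 3 entries, a list of its own where there are three numbers: the finger opening in mm, from 0 to 85.4, then the shift along the world's x, y, z in units of 40 mm (1.0 is 40 mm), then the turn about the world's z in units of 6 degrees (1.0 is 6 degrees). A call has 1 to 8 rows; each row shifts and turns the pose as measured when the row begins; what a row does not reach is not made up. A row lasts 1/12 s, in which the tool goes at most 41.7 mm and 7.16 degrees, less where a joint would pass 70% of its speed; a pose out of reach is approached as far as the arm can. A call is refused whole if a number of a shift passes 1 or a number of a turn 1, either way. A call with a gripper value outside its range is refused whole. The fingers move at their own pace and stop on an object; the grip force is fixed at half the most. Time passes only in rows, so rows that do not move let the fingers close. It gives the time, the measured TCP pose, the force and the opening at its end, in the units of the state.
- bot.read_state(): the state, without advancing time (a new reading comes with each control period).
- vision.camera(name): name is "scene" or "top" or "wrist"; returns (picture, depth): 400x640x3 uint8, blue, green, red; 400x640 float32, m along the optical axis (not along the pixel's ray), 0 where there is no reading.
- vision.camera_info(name): a dict with "vertical_fov" (degrees; the focal length in pixels is half the picture's height over the tangent of half this angle, whatever the lens; pixels are square), "cx", "cy" (the principal point, pixels), "k1" (the pictures are not rectified: a ray, as slopes to the right and down, at radius r is drawn at 1 + k1 r^2 times it, then the intrinsics apply), "origin" and "attitude" of the camera in the world; the wrist camera has in their place "hand_eye" (4x4, takes a point from camera to tool coordinates, whose origin is the TCP and whose axes are the flange's). Camera axes: x right, y down, z forward; pixel columns grow to the right and rows downward; lengths in m; the calibration is good to about 2 mm. A picture is of the moment at which its call begins: read the wrist's pose just before it. camera_info takes no time and is no camera call.
- ticket.job_done(): hands the job in, once; it reports no verdict.
Trained networks look in the newest picture that a camera, given by its name, has taken for a name from the list of things; names that differ only in an ending like _2 or _b are one class to them, and where a whole thing is asked for, a point or a joint stands for the part that bears it (a point fixed in the world has none). Each returns a list of dicts, best first, with "conf" (0 to 1); they miss things now and then, are a little off and sometimes report something else, mostly with a low value. They report only what shows in the picture. A call takes as long as a camera call.
- finder.search_frame(thing, camera): "centre" ([x, y, z] in m, in world coordinates, good to about 4 mm: the middle of the surface that is visible of it).
- finder.regions_of(thing, camera): "mask" (400x640 bool, what is visible of it).
- finder.tip_of(thing, camera): "centre" ([x, y, z] in m, in world coordinates, good to about 4 mm: a listed point, or the origin of a listed thing).
The state is a dict: "time_s": time; "qpos": joint angles; "joint_vel": joint speeds; "joint_efforts": joint torques, N m; "ee_pos": TCP position; "tool_rot": TCP orientation; "ft_force": force on the tool from outside, world axes, zero at the start; "wrist_torque": the same for the moment, N m; "width": finger opening in m.
Only numpy, scipy, OpenCV 4.12 (cv2) and the standard library are available. Lean on these libraries where they do the work, as an engineer would, in place of code of your own. Each camera call takes 0.05 s, during which the arm holds its last target.

TASK

The grey switch box on the bench has been wired up and needs its door back. Take the door (the panel with the two hinge knuckles) out of the timber rack and hang it, standing open, on the box's two hinge pins until both knuckles sit fully down, feeling your way on rather than forcing or dropping it, since the pins bend easily. Then swing the door fully shut, let go, and leave everything else on the bench where it is.

Things in the scene. Friction and masses are not known exactly. Their poses are not given: they have to be found in the camera images.
- box: Grey sheet-steel switch box bolted to the bench, 200 wide (its y) x 120 deep (its x) x 205 high, switchgear inside. Origin: centre of its underside, on the bench; z up; -x is the open front (front rim at x = -60); the two hinge pins stand on its -y side, on one vertical axis. The pins bend if the door is pushed onto them with more than about 20 N, or dropped or slammed.
- pin_low (a point): Nominal foot of the lower pin, on its shoulder (16 diameter): box x -72.5, y -118, z 46. Pin: 8 diameter, 22 tall, flat top with a 1 mm chamfer. The strip carrying both pins is adjustable (stand-off bolts, slotted holes): the real pin axis is up to 3 mm off this point either way along box x and up to 6 mm either way along box y, which this pose does not show.
- pin_up (a point): Nominal foot of the upper pin, 120 above the lower one (box z 166), same size, on the same real axis as the lower pin. Its shoulder is a round barrel 24 tall.
- door: The door, loose, about 0.5 kg: grey panel 16 thick (its x) x 200 wide (y) x 180 high (z) with two hinge knuckles on its -y edge. Origin: centre of the lower edge. +x face is the inside (gasket); -x the outside (lock 4 mm proud at y 75, z 90). Starts upright in the rack, knuckles to the robot's left. Shut, its axes run as the box's; opening turns it counter-clockwise seen from above.
- knuckle_low (a point): Centre of the lower end of the lower knuckle: a tube 16 outside, 9.2 bore, 28 long, open at both ends; at door x 0, y -116, z 24. Fully down it rests on the lower shoulder: box z 46 (door's lower edge then at 22).
- knuckle_up (a point): Centre of the lower end of the upper knuckle (same tube), at door x 0, y -116, z 144. Fully down: box z 166.
- free_edge (a point): Middle of the door's free edge on the inside face: door x 8, y 100, z 90. With the door shut it touches the box's front rim: box x -60. Once hung, the door stays at the angle where it is left and turns with under 2 N at this edge.
- rack: Fixed timber rack, 200 (x) x 220 (y). Origin: centre of its underside. Two slots along its y, 20 wide, at x -42 and +42, between blocks whose tops are 63 above the bench; panels stand on the slot floor, 18 above the bench. The door may be in either slot.
- blank: The other panel in the rack, without knuckles: 16 x 190 x 85 high, grey. Leave it there. Origin: centre of its lower edge.
- tin: Red tin, 82 diameter, 100 high; origin under its centre. Bystander.
- pot: Yellow jar with black lid, 52 diameter, 65 high; origin under its centre. Bystander.
- hammer: Hammer, 260 long, lying; origin under its middle. Bystander.
- driver: Screwdriver, 200 long, lying; origin under its middle. Bystander.
- spanner: Spanner, 180 long, lying; origin under its middle. Bystander.
- flatbar: Steel flat bar 220 x 30 x 10, lying; origin under its middle. Bystander.
- flange: Steel ring flange, 80 diameter, 14 high, lying; origin under its centre. Bystander.

How it is judged:
By the outcome, as a careful person would: the job done as asked, in the order asked, and still so for the second after the job is handed in, with the robot touching nothing.
It also fails if it takes over 72 s, if anything falls off the work surface, if the arm or the gripper's body presses on something with over 40 N, if the wrist force passes 120 N, or if a joint passes its speed limit or range.

## Working session

There is one attempt and no reset: what is moved stays moved. The work goes in short steps, Python scripts to look and compute and a shell command to move; the robot and the scene stay as the last step left them, time stands still between calls to the robot, and variables do not carry over. Pictures are saved under pics/ and viewed, and the job is handed in when it is done.

```bash
ls; mkdir -p pics; python3 - <<'E'
from station import bot, vision, ticket, finder
import cv2
print(bot.read_state())
for c in ["scene","top","wrist"]:
    print(c,vision.camera_info(c))
    p,d=vision.camera(c); cv2.imwrite(f"pics/{c}0.png",p)
    for t in (["box","door","rack","blank","knuckle_low","knuckle_up","free_edge","pin_low","pin_up"] if c!="wrist" else []):
        for f in (finder.tip_of,):
            r=f(t,c)
            print(c,t,[(x["conf"],x["centre"]) for x in r][:2])
E
```

```text
pics
{'time_s': 0.0, 'qpos': array([-1.25879961,  0.57654319,  0.0247866 ,  1.43790596, -0.01502609,
        1.12900978, -0.05648008]), 'joint_vel': array([-0.00054657,  0.00110134, -0.00132738, -0.00204907,  0.00215374,
        0.00012131, -0.00089088]), 'joint_efforts': array([ 3.37355286e-04, -7.65765524e+01,  2.25075737e+00, -2.85951734e+01,
        1.55309594e-02,  1.31131164e-02, -3.23767347e-05]), 'ee_pos': array([0.26002636, 0.62242396, 0.23843462]), 'tool_rot': array([-6.17466754e-01, -3.08000973e+00,  2.60266254e-03]), 'ft_force': array([-0.26439912,  0.26764308, -0.60177831]), 'wrist_torque': array([-0.04539038,  0.01780587,  0.02129864]), 'width': 0.08520513448429022}
scene {'vertical_fov': 45.48484423801395, 'cx': 309.50647638326217, 'cy': 201.79984110905303, 'k1': 0.028112188000168344, 'origin': array([ 1.56047159, -0.24999217,  0.94263169]), 'attitude': array([-1.87100614, -1.38358721,  0.65076643])}
scene box [(0.63, [0.5118, 0.2297, 0.0028])]
scene door [(0.94, [0.4586, -0.2428, 0.0211])]
scene rack [(0.82, [0.497, -0.2495, 0.006]), (0.45, [0.769, -0.1119, 0.0014])]

[... 980 characters left out ...]
 knuckle_up [(0.62, [0.4778, -0.1273, 0.161])]
top free_edge [(0.86, [0.4388, -0.3409, 0.1094]), (0.62, [0.4747, -0.1281, 0.0415])]
top pin_low [(0.66, [0.6292, 0.1576, 0.0481])]
top pin_up [(0.88, [0.6287, 0.154, 0.1642])]
wrist {'vertical_fov': 65.28674400534777, 'cx': 319.94259889722616, 'cy': 200.91868644632842, 'k1': -0.019646958077201446, 'hand_eye': array([[-5.11131787e-05, -9.58811554e-01, -2.84042957e-01,
         7.32259479e-02],
       [ 9.99999939e-01,  4.89268268e-05, -3.45105485e-04,
         3.40503887e-05],
       [ 3.44788447e-04, -2.84042957e-01,  9.58811493e-01,
        -1.34068884e-01],
       [ 0.00000000e+00,  0.00000000e+00,  0.00000000e+00,
         1.00000000e+00]])}
```

View pics/scene0.png

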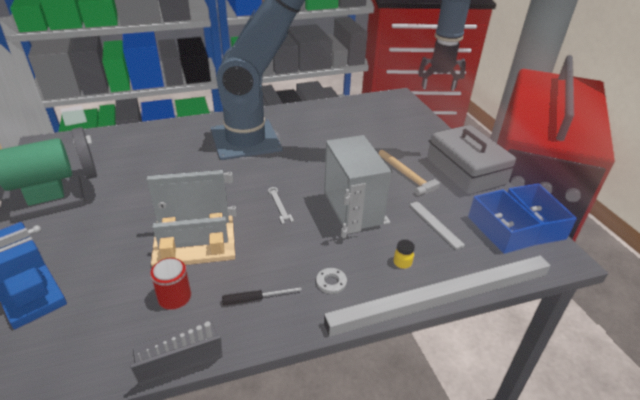

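View pics/top0.png

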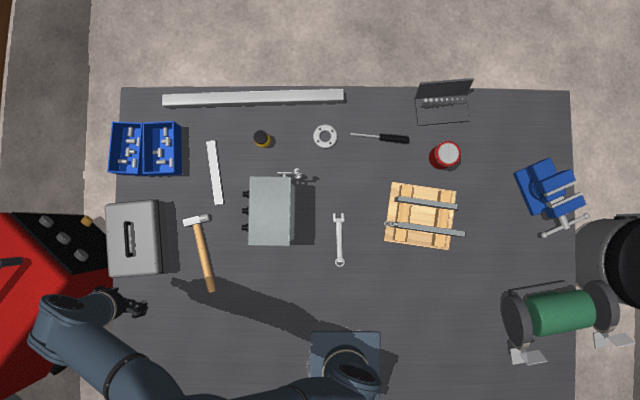

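View pics/wrist0.png

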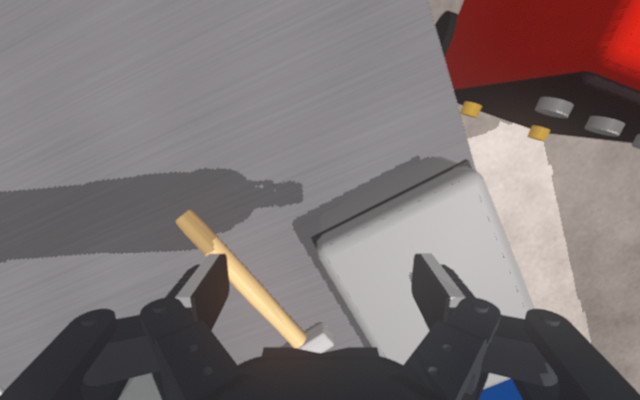

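The scene picture shows the door in the rack's near slot (about 190,195), with its knuckles at (228,178). The box's pins are at about (352,190) and (345,235). I'll move so the wrist camera looks at the pins.

```bash
python3 -m jog '[[85,[0,0,1],0],[85,[0.5,-0.6,0.5],-0.8],[85,[0.58,-0.77,0.2],-0.8],[85,[0.58,-0.77,0.2],-0.8],[85,[0.58,-0.77,0.1],-0.8],[85,[0.58,-0.77,0],-0.8],[85,[0.58,-0.77,0],-0.8],[85,[0.58,-0.77,0],-0.8]]'; python3 -m jog '[[85,[0.58,-0.77,0],-0.8],[85,[0.58,-0.77,0],-0.8],[85,[0.58,-0.77,0],-0.8],[85,[0.58,-0.77,0],-0.8],[85,[0.58,-0.77,0],-0.8],[85,[0.58,-0.77,0],-0.8],[85,[0.58,-0.77,0],-0.8],[85,[0.58,-0.77,0],-0.8]]'
```

```text
time_s: 1.72
ee_pos: [0.4143, 0.4131, 0.321]
tool_rot: [-1.484, -2.759, -0.007]
ft_force: [0.9, 0.2, 0.5]
width: 0.0851
time_s: 2.38
ee_pos: [0.6068, 0.1532, 0.3242]
tool_rot: [-2.346, -2.082, -0.02]
ft_force: [1.4, 0.1, 0.5]
width: 0.0847
```

```bash
cat > h.py <<'E'
import numpy as np, cv2
from scipy.spatial.transform import Rotation as R
from station import bot, vision, ticket, finder
def cam(name,st=None):
    i=vision.camera_info(name); f=200/np.tan(np.radians(i["vertical_fov"]/2))
    if "hand_eye" in i:
        st=st or bot.read_state()
        T=np.eye(4);T[:3,:3]=R.from_rotvec(st["tool_rot"]).as_matrix();T[:3,3]=st["ee_pos"]
        T=T@i["hand_eye"]
    else:
        T=np.eye(4);T[:3,:3]=R.from_rotvec(i["attitude"]).as_matrix();T[:3,3]=i["origin"]
    return dict(T=T,f=f,cx=i["cx"],cy=i["cy"],k=i["k1"])
def ray(c,u,v):
    d=np.array([(u-c["cx"])/c["f"],(v-c["cy"])/c["f"]]); s=d.copy()
    for _ in range(20): s=d/(1+c["k"]*(s@s))
    return c["T"][:3,:3]@np.array([s[0],s[1],1.])
def at_z(c,u,v,z):
    r=ray(c,u,v);o=c["T"][:3,3]; return o+r*(z-o[2])/r[2]
def proj(c,p):
    q=np.linalg.inv(c["T"])@np.append(p,1); s=q[:2]/q[2]; s=s*(1+c["k"]*(s@s)); return s*c["f"]+[c["cx"],c["cy"]]
def at_d(c,u,v,d): return c["T"][:3,3]+ray(c,u,v)*d
def yaw(st):
    return np.degrees(np.arctan2(*R.from_rotvec(st["tool_rot"]).as_matrix()[[1,0],[1,1]]))
E
python3 - <<'E'
from h import *
import pickle
st=bot.read_state(); p,d=vision.camera("wrist"); c=cam("wrist",st)
cv2.imwrite("pics/w1.png",p); pickle.dump((st,p,d,c),open("w1.pkl","wb"))
u,v=proj(c,[0.6287,0.154,0.188]);print(u,v,yaw(st))
u,v=int(u),int(v)
cr=p[max(0,v-70):v+70,max(0,u-90):u+90]; print(max(0,v-70),max(0,u-90))
cv2.imwrite("pics/w1c.png",cv2.resize(cr,None,fx=4,fy=4,interpolation=cv2.INTER_CUBIC))
E
```

```text
344.4647733233569 190.9104267559489 -6.84121121338014
120 254
```

View pics/w1.png

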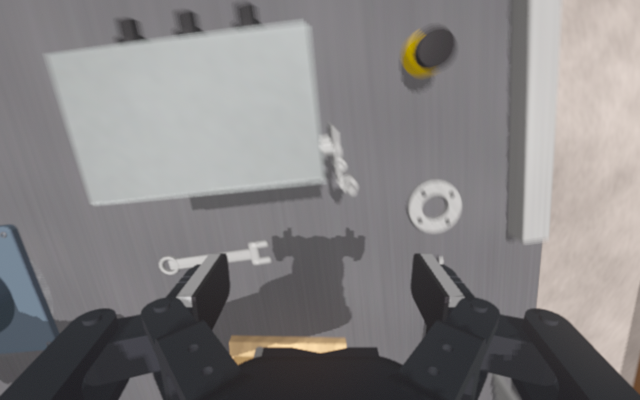

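View pics/w1c.png

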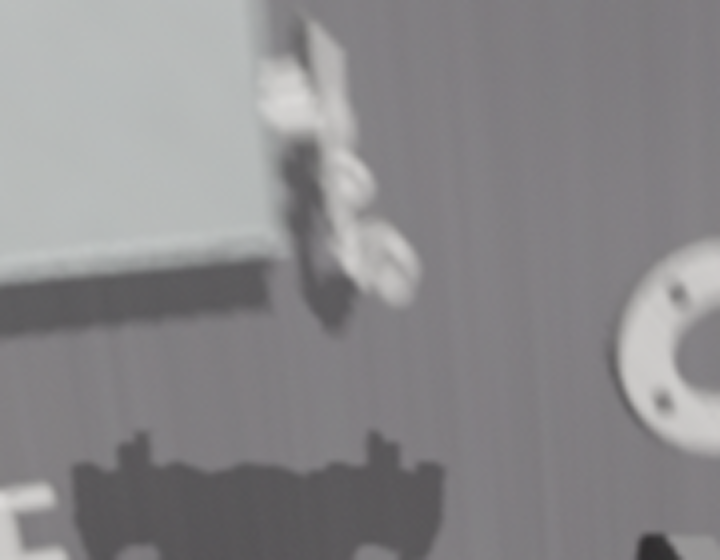

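```bash
python3 -m jog '[[85,[0.55,-0.7,-0.4],-0.2],[85,[0,-0.8,-0.5],0],[85,[0,-0.5,-0.6],0],[85,[0,0,0],0],[85,[0,0,0],0]]'
python3 - <<'E'
from h import *
import pickle
st=bot.read_state(); p,d=vision.camera("wrist"); c=cam("wrist",st)
cv2.imwrite("pics/w2.png",p); pickle.dump((st,p,d,c),open("w2.pkl","wb"))
u,v=proj(c,[0.6287,0.154,0.188]);print(u,v,yaw(st),st["joint_vel"].round(3),st["ee_pos"])
u,v=int(u),int(v)
cr=p[max(0,v-70):v+70,max(0,u-90):u+90]; print(max(0,v-70),max(0,u-90))
cv2.imwrite("pics/w2c.png",cv2.resize(cr,None,fx=4,fy=4,interpolation=cv2.INTER_CUBIC))
E
```

```text
time_s: 2.85
ee_pos: [0.6317, 0.0618, 0.2654]
tool_rot: [2.393, 2.026, 0.021]
ft_force: [-0.0, -0.6, 0.7]
width: 0.0849
291.31221543316343 80.00569205501579 -9.494381941429978 [ 0.037  0.024  0.008  0.053  0.006 -0.027  0.018] [0.63174279 0.06176704 0.26540903]
10 201
```

View pics/w2.png

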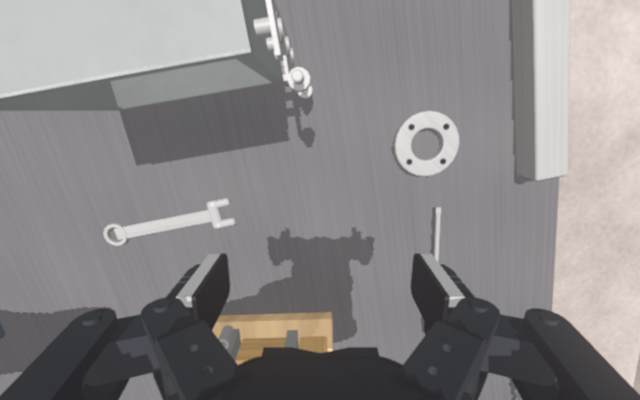

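View pics/w2c.png

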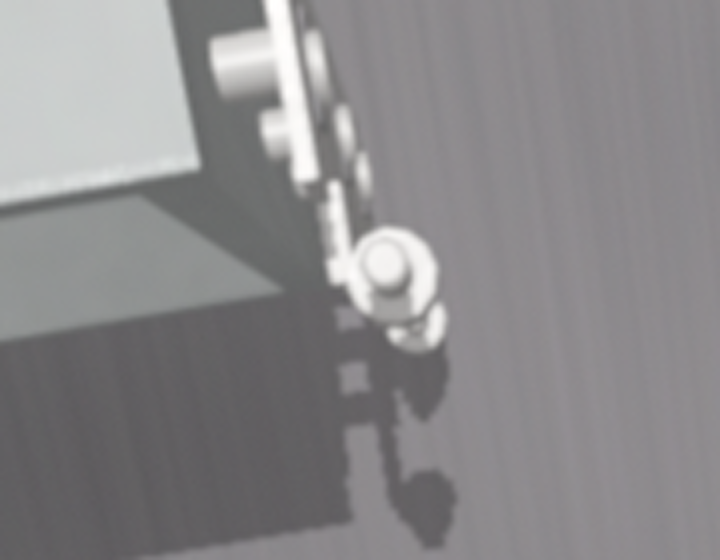

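The sharp view shows the upper pin's top at about (297.2,75.5), on its shoulder centred near (299,79). The box's top front corner is at about (252,52).

```bash
python3 - <<'E'
from h import *
import pickle
st,p,d,c=pickle.load(open("w2.pkl","rb"))
print("pin top",at_z(c,297.2,75.5,.188),"depth pt",at_d(c,297.2,75.5,d[75,297]), "shoulder",at_z(c,299.2,78.7,.166))
print("lower shoulder", at_z(c,201+417/4,10+325/4,.046))
print("corner",at_z(c,251.7,52,.205), "front edge",at_z(c,5,97,.205), at_z(c,128,74.5,.205))
st,p,d,c1=pickle.load(open("w1.pkl","rb"))
for q in [(50,57),(308,22),(322,183),(93,205)]: print(at_z(c1,*q,.205))
E
```

```text
pin top [0.63288958 0.15602829 0.188     ] depth pt [0.63287416 0.15607344 0.18758842] shoulder [0.63306254 0.1561377  0.166     ]
lower shoulder [0.63317303 0.15459713 0.046     ]
corner [0.61016803 0.1709021  0.205     ] front edge [0.45900733 0.1723837  0.205     ] [0.53634844 0.17136454 0.205     ]
[0.41652803 0.28951659 0.205     ]
[0.61382853 0.28838714 0.205     ]
[0.60983567 0.16736701 0.205     ]
[0.41327669 0.1719859  0.205     ]
```

```bash
python3 -m jog '[[85,[-0.45,-0.75,0.2],0.1],[85,[-0.45,-0.75,0.2],0],[85,[-0.45,-0.75,0.2],0],[85,[-0.5,-0.8,0.1],0],[85,[-0.5,-0.8,0],0],[85,[-0.5,-0.8,0],0],[85,[-0.5,-0.8,0],0],[85,[-0.4,-0.8,0],0]]'
python3 -m jog '[[85,[-0.3,-0.7,0],0],[85,[0,0,0],0],[85,[0,0,0],0]]'
python3 - <<'E'
from h import *
import pickle
st=bot.read_state(); p,d=vision.camera("wrist"); c=cam("wrist",st)
cv2.imwrite("pics/w3.png",p); pickle.dump((st,p,d,c),open("w3.pkl","wb"))
print(yaw(st),st["joint_vel"].round(3),st["ee_pos"])
E
```

```text
time_s: 3.57
ee_pos: [0.4821, -0.1755, 0.2989]
tool_rot: [2.347, 2.078, 0.039]
ft_force: [1.0, -0.9, 0.0]
width: 0.0848
time_s: 3.82
ee_pos: [0.4673, -0.2094, 0.3032]
tool_rot: [2.348, 2.068, 0.044]
ft_force: [0.7, 1.0, -0.0]
width: 0.0849
-7.260127930702693 [ 0.04  -0.024  0.022 -0.007  0.021  0.005  0.019] [ 0.46729765 -0.20941481  0.30318313]
```

View pics/w3.png

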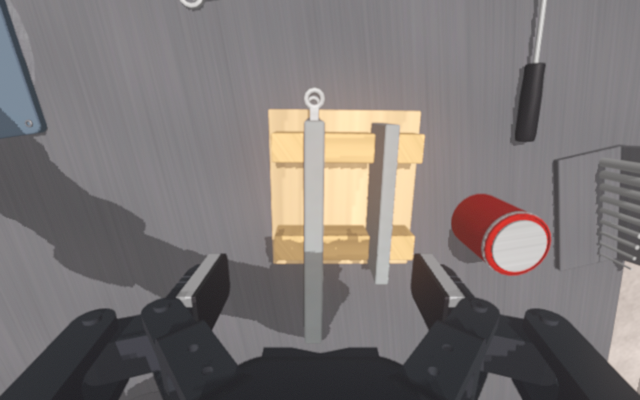

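The wrist view shows the door's top edge from about (314,122) to (314,340), with the upper knuckle's bore at (314,98). Next I'll measure the pose and the tool tilt.

```bash
python3 - <<'E'
from h import *
import pickle
for rv in [(-0.617,-3.080,0.0026),(-1.484,-2.759,-.007),(-2.346,-2.082,-.02),(2.393,2.026,.021),(2.347,2.078,.039),(2.348,2.068,.044)]:
    print("toolz",R.from_rotvec(rv).as_matrix()[:,2].round(4), "y",R.from_rotvec(rv).as_matrix()[:,1].round(3))
st,p,d,c=pickle.load(open("w3.pkl","rb"))
# edges of door top: rows
g=cv2.cvtColor(p,cv2.COLOR_BGR2GRAY).astype(float)
for v in range(130,340,30):
    print(v, g[v,298:332].astype(int))
cr=p[80:150,270:360]; cv2.imwrite("pics/w3c.png",cv2.resize(cr,None,fx=8,fy=8,interpolation=cv2.INTER_CUBIC))
E
```

```text
toolz [-7.0e-04 -1.5e-03 -1.0e+00] y [ 0.385  0.923 -0.002]
toolz [-0.0056  0.0081 -1.    ] y [ 0.834  0.551 -0.   ]
toolz [ 0.0063  0.0121 -0.9999] y [ 0.993 -0.119  0.005]
toolz [ 0.0141  0.004  -0.9999] y [ 0.986 -0.165  0.013]
toolz [ 0.023   0.0115 -0.9997] y [ 0.992 -0.121  0.021]
toolz [ 0.0293  0.0093 -0.9995] y [ 0.992 -0.126  0.028]
130 [212 210 209 209 206 190 173 178 186 190 190 190 190 190 190 190 190 191
 191 191 192 192 192 191 187 180 181 204 219 223 225 227 227 227]
160 [223 224 224 222 207 172 160 178 188 191 191 191 191 191 191 192 192 191
 191 191 192 192 192 191 184 177 192 207 211 211 211 212 212 212]
190 [219 215 214 214 207 177 160 177 188 191 191 191 191 191 191 191 191 192
 191 191 192 191 192 188 180 181 210 229 232 231 230 229 228 227]
220 [217 214 213 216 214 187 161 175 188 190 191 191 191 192 191 191 191 191
 191 191 192 193 192 186 181 198 222 230 231 229 228 227 227 227]
250 [164 163 162 163 156 138 147 172 184 187 187 186 186 186 184 184 184 187
 190 191 191 191 189 180 163 159 165 166 165 165 165 165 165 166]
280 [ 92  93  92  93  90  87 106 126 133 134 134 134 134 134 134 134 134 134
 134 134 136 135 133 128 120 106  96  95  94  94  93  95  94  93]
310 [ 93  92  90  91  87  83 101 122 130 133 134 134 134 134 134 134 134 134
 133 133 133 133 129 121 106  93  92  91  92  92  92  91  91  91]
```

View pics/w3c.png

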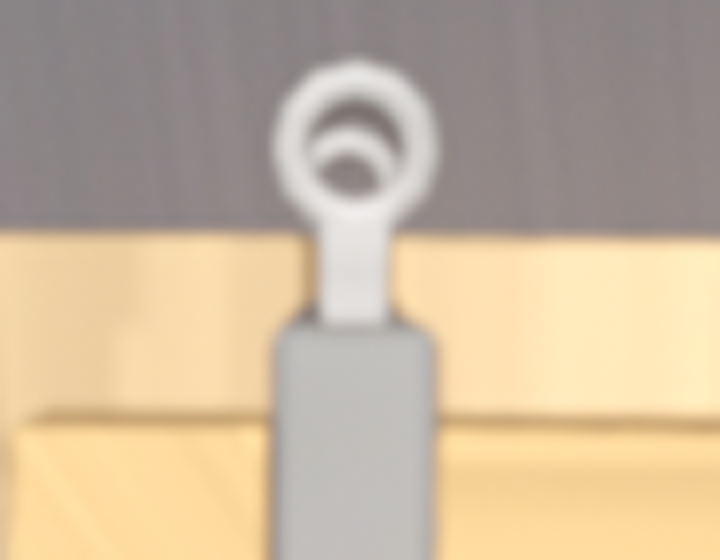

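```bash
python3 - <<'E'
from h import *
import pickle
st,p,d,c=pickle.load(open("w3.pkl","rb"))
k=at_z(c,314.6,98.1,.190); a=at_z(c,313.2,160,.198); b=at_z(c,312.8,310,.198); e=at_z(c,314,121,.198)
print(k,e,a,b, d[200,314],at_d(c,313,200,d[200,313]))
v=k[:2]-b[:2]; print("dir",np.degrees(np.arctan2(v[1],v[0])), np.degrees(np.arctan2(*(a-b)[[1,0]])))
lo=at_z(c,270+350/8,80+175/8,.042); print("low knuckle",lo)
s2=bot.read_state(); print(s2["ee_pos"],R.from_rotvec(s2["tool_rot"]).as_matrix()[:,2])
E
python3 -m jog '[[85,[0,0,0],0],[85,[0,0,0],0],[85,[0,0,0],0]]'
```

```text
[ 0.47578789 -0.12829174  0.19      ] [ 0.47307115 -0.14473074  0.198     ] [ 0.46862495 -0.17358226  0.198     ] [ 0.45060612 -0.30586704  0.198     ] 0.24990158 [ 0.46422331 -0.20540494  0.19757936]
dir 81.9287582020355 82.24333874574276
low knuckle [ 0.47678142 -0.12633198  0.042     ]
[ 0.46727148 -0.20972034  0.30333748] [ 0.02966486  0.0084372  -0.99952429]
time_s: 4.12
ee_pos: [0.4698, -0.2059, 0.3041]
tool_rot: [2.34, 2.075, 0.047]
ft_force: [0.0, -0.4, 0.3]
width: 0.085
```

```bash
python3 -m jog '[[85,[0,0,0],0],[85,[0,0,0],0],[85,[0,0,0],0]]'; python3 - <<'E'
from h import *
for _ in range(3):
    s2=bot.read_state(); print(s2["ee_pos"],R.from_rotvec(s2["tool_rot"]).as_matrix()[:,2],s2["joint_vel"].round(3)); 
    vision.camera("top")
E
```

```text
time_s: 4.37
ee_pos: [0.4714, -0.2032, 0.3038]
tool_rot: [2.336, 2.081, 0.047]
ft_force: [-0.9, 0.4, -0.9]
width: 0.0847
[ 0.4713501  -0.20318066  0.30381757] [ 0.03091341  0.01027405 -0.99946926] [-0.01   0.003 -0.007 -0.001 -0.001  0.001 -0.003]
[ 0.47133541 -0.2031605   0.30378759] [ 0.03089624  0.01038084 -0.99946869] [ 0.006 -0.001  0.004 -0.001  0.     0.001  0.004]
[ 0.47119621 -0.20342183  0.30381998] [ 0.03091243  0.01022634 -0.99946978] [ 0.006 -0.001  0.004  0.     0.002 -0.001  0.001]
```

```bash
cat > t.py <<'E'
from h import *
s=bot.read_state(); print("T",s["ee_pos"].round(4),"tz",R.from_rotvec(s["tool_rot"]).as_matrix()[:,2].round(4)[:2],"yaw",yaw(s).round(2),"F",s["ft_force"].round(1),"M",s["wrist_torque"].round(2),"w",round(s["width"]*1000,1),"t",round(s["time_s"],2))
E
python3 -m jog '[[85,[0,1,0],0],[85,[0,1,0],0],[85,[0,1,0],0],[85,[0,0,0],0],[85,[0,0,0],0]]' >/dev/null; python3 t.py
python3 -m jog '[[85,[0,-1,0],0],[85,[0,-1,0],0],[85,[0,-1,0],0],[85,[0,0,0],0],[85,[0,0,0],0]]' >/dev/null; python3 t.py
python3 -m jog '[[85,[-1,0,0],0],[85,[-1,0,0],0],[85,[0,0,0],0],[85,[0,0,0],0]]' >/dev/null; python3 t.py
python3 -m jog '[[85,[1,0,0],0],[85,[1,0,0],0],[85,[0,0,0],0],[85,[0,0,0],0]]' >/dev/null; python3 t.py
```

```text
T [ 0.47   -0.082   0.3038] tz [0.0315 0.0076] yaw -7.03 F [-0.5 -0.9  0.6] M [-0.03  0.04  0.01] w 84.6 t 4.93
T [ 0.4701 -0.2055  0.3039] tz [0.0321 0.0078] yaw -6.55 F [ 0.3  1.3 -0.1] M [-0.03 -0.02 -0.01] w 85.1 t 5.35
T [ 0.3864 -0.2077  0.3022] tz [0.0293 0.0066] yaw -6.85 F [ 1.  -0.  -0.3] M [ 0.02 -0.02 -0.02] w 85.1 t 5.68
T [ 0.4679 -0.2067  0.3026] tz [0.0303 0.0091] yaw -6.96 F [-0.5  0.4 -0.4] M [-0.02  0.05 -0.  ] w 85.1 t 6.02
```

```bash

python3 -m jog '[[85,[0,0,0],1],[85,[0,0,0],1],[85,[0,0,0],1],[85,[0,0,0],0]]' >/dev/null; python3 t.py
python3 -m jog '[[85,[0,0,0],-1],[85,[0,0,0],-1],[85,[0,0,0],-1],[85,[0,0,0],0]]' >/dev/null; python3 t.py
python3 -m jog '[[85,[0,0,1],0],[85,[0,0,1],0],[85,[0,0,0],0]]' >/dev/null; python3 t.py
python3 -m jog '[[85,[0,0,-1],0],[85,[0,0,-1],0],[85,[0,0,0],0]]' >/dev/null; python3 t.py
```

```text
T [ 0.4694 -0.2053  0.3015] tz [0.024  0.0179] yaw 11.96 F [-0.7  0.6 -0.1] M [-0.03  0.07 -0.02] w 85.0 t 6.35
T [ 0.4687 -0.2053  0.3016] tz [0.0288 0.0097] yaw -7.59 F [-0.  -0.1  0.1] M [-0.08 -0.01 -0.03] w 84.7 t 6.68
T [ 0.4665 -0.2041  0.3824] tz [0.0224 0.011 ] yaw -7.53 F [ 0.5 -0.9  0.3] M [-0.04 -0.08 -0.01] w 85.1 t 6.93
T [ 0.4687 -0.2048  0.3052] tz [0.0337 0.0083] yaw -7.26 F [-1.4  0.2 -1.1] M [ 0.03  0.13 -0.01] w 85.0 t 7.18
```

```bash

python3 -m jog '[[85,[0,0,1],0],[85,[0,0,1],0],[85,[0,0,0],0]]' >/dev/null; python3 t.py
python3 -m jog '[[85,[0,0,0],0],[85,[0,0,0],0]]' >/dev/null; python3 t.py
python3 -m jog '[[85,[0,0,-0.5],0],[85,[0,0,-0.5],0],[85,[0,0,-0.5],0],[85,[0,0,-0.5],0]]' >/dev/null; python3 t.py
python3 -m jog '[[85,[0,0,0],0],[85,[0,0,0],0]]' >/dev/null; python3 t.py
```

```text
T [ 0.4658 -0.204   0.388 ] tz [0.0246 0.0099] yaw -7.22 F [0.2 0.4 0. ] M [-0.05 -0.02 -0.01] w 85.1 t 7.43
T [ 0.4664 -0.2045  0.3923] tz [0.0292 0.0085] yaw -7.17 F [0.1 0.2 0.7] M [-0.06  0.06 -0.  ] w 84.9 t 7.6
T [ 0.4679 -0.2058  0.3154] tz [0.0383 0.0061] yaw -7.1 F [0.1 0.5 0.1] M [-0.03  0.09  0.03] w 85.2 t 7.93
T [ 0.4659 -0.2048  0.3124] tz [0.0315 0.0081] yaw -7.1 F [0.3 0.2 0.4] M [ 0.04  0.01 -0.05] w 85.0 t 8.1
```

```bash

python3 -c "
from h import *
print(bot.read_state()['qpos'].round(3))"
python3 -m jog '[[85,[0,0,0],0],[85,[0,0,0],0],[85,[0,0,0],0],[85,[0,0,0],0]]' >/dev/null; python3 t.py
python3 -m jog '[[85,[1,0,0],0],[85,[1,0,0],0],[85,[1,0,0],0],[85,[0,0,0],0],[85,[0,0,0],0]]' >/dev/null; python3 t.py; python3 -c "
from h import *
print(bot.read_state()['qpos'].round(3))"
```

```text
[-0.063  0.279  0.53   1.783 -0.181  1.097  0.406]
T [ 0.4669 -0.2054  0.3157] tz [0.0343 0.0072] yaw -7.08 F [-0.2  0.2 -0.7] M [-0.01  0.01 -0.01] w 85.0 t 8.43
T [ 0.5906 -0.2053  0.3181] tz [0.0374 0.0084] yaw -7.16 F [ 0.1 -0.4  0. ] M [-0.05  0.05 -0.02] w 85.1 t 8.85
[-0.039  0.466  0.502  1.496 -0.257  1.211  0.378]
```

```bash

python3 -m jog '[[85,[-0.8,-0.15,0],-0.1],[85,[-0.8,-0.15,-0.5],0],[85,[-0.8,-0.1,-0.5],0],[85,[-0.8,-0.05,-0.5],0],[85,[0,0,-0.3],0]]' >/dev/null; python3 t.py
```

```text
T [ 0.4592 -0.2227  0.2457] tz [0.0426 0.0056] yaw -7.54 F [-0.7 -0.2 -0.7] M [0.04 0.11 0.02] w 85.2 t 9.27
```

```bash

python3 -m jog '[[85,[0.05,0,-0.6],-0.05],[85,[0.02,0,-0.6],0],[85,[0,0,-0.4],0],[85,[0,0,0],0]]' >/dev/null; python3 t.py
```

```text
T [ 0.4569 -0.2228  0.1811] tz [0.0459 0.0061] yaw -8.08 F [-1.4  0.5 -0.6] M [ 0.02  0.08 -0.01] w 85.1 t 9.6
```

```bash

python3 -m jog '[[60,[0.14,0.02,-0.1],0],[40,[0.02,0,-0.03],0],[26,[0,0,-0.02],0],[22,[0,0,-0.02],0]]' >/dev/null; python3 t.py
python3 - <<'E'
from h import *
import pickle
st=bot.read_state(); p,d=vision.camera("wrist"); c=cam("wrist",st)
cv2.imwrite("pics/w4.png",p); pickle.dump((st,p,d,c),open("w4.pkl","wb"))
E
```

```text
T [ 0.4647 -0.2227  0.1771] tz [0.0496 0.0051] yaw -8.1 F [-0.7 -0.3  0.4] M [-0.05  0.12 -0.03] w 38.4 t 9.93
```

View pics/w4.png

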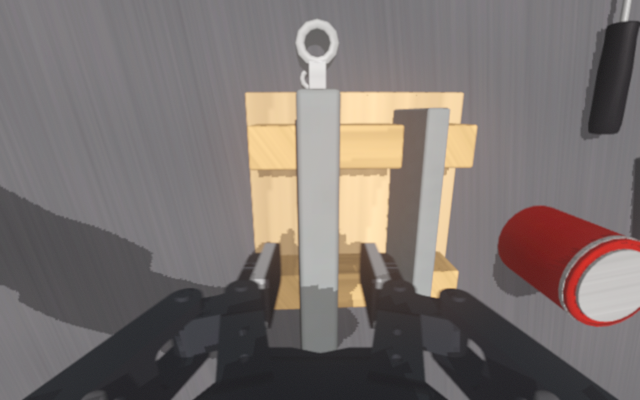

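The fingers straddle the door, which is centred at column 319. The upper knuckle's bore is at (316,42). Closing now.

```bash

python3 -m jog '[[14,[0,0,0],0],[10,[0,0,0],0],[10,[0,0,0],0],[10,[0,0,0],0]]' >/dev/null; python3 t.py
```

```text
T [ 0.4627 -0.2224  0.1778] tz [0.047  0.0061] yaw -8.09 F [-1.2  0.1 -1.9] M [-0.04  0.46 -0.03] w 15.3 t 10.32
```

```bash

python3 -m jog '[[8,[0.15,0,0],0],[8,[0.15,0,0],0]]' >/dev/null; python3 t.py
python3 -m jog '[[8,[0.15,0,0],0],[8,[0.15,0,0],0]]' >/dev/null; python3 t.py
```

```text
T [ 0.4688 -0.2231  0.1779] tz [0.0379 0.0081] yaw -8.22 F [-22.1   0.6  26.6] M [0.39 6.68 0.26] w 15.2 t 10.48
T [ 0.4708 -0.2233  0.178 ] tz [0.0208 0.0132] yaw -8.39 F [-21.2   0.9  23. ] M [0.4  6.34 0.4 ] w 15.3 t 10.65
```

```bash

python3 -m jog '[[8,[0.15,0,0],0],[8,[0.15,0,0],0]]' >/dev/null; python3 t.py
python3 -m jog '[[8,[0,0,0],0],[8,[0,0,0],0]]' >/dev/null; python3 t.py
```

```text
T [ 0.4726 -0.2236  0.1779] tz [0.003  0.0181] yaw -8.53 F [-18.6   1.2  20.1] M [0.19 5.95 0.59] w 15.1 t 10.82
T [ 0.4687 -0.2232  0.178 ] tz [-0.0048  0.0208] yaw -8.52 F [-1.8  2.7  3.2] M [0.19 0.94 0.13] w 14.8 t 10.98
```

```bash

python3 -m jog '[[8,[-0.03,0,0.2],0],[8,[0,0,0.4],0],[8,[0,0,0.5],0],[8,[0,0,0.5],0],[8,[0,0,0.5],0],[8,[0,0,0.4],0]]' >/dev/null; python3 t.py
python3 - <<'E'
from h import *
import pickle
st=bot.read_state(); p,d=vision.camera("wrist"); c=cam("wrist",st)
cv2.imwrite("pics/w5.png",p); pickle.dump((st,p,d,c),open("w5.pkl","wb"))
p,d=vision.camera("scene"); cv2.imwrite("pics/s5.png",cv2.resize(p[90:270,100:300],None,fx=4,fy=3.3,interpolation=cv2.INTER_CUBIC))
pickle.dump((p,d),open("s5.pkl","wb"))
E
```

```text
T [ 0.4676 -0.2212  0.2793] tz [-0.0088  0.0224] yaw -8.55 F [ 0.3  0.  -6.1] M [-0.01 -0.13  0.07] w 15.1 t 11.48
```

View pics/w5.png

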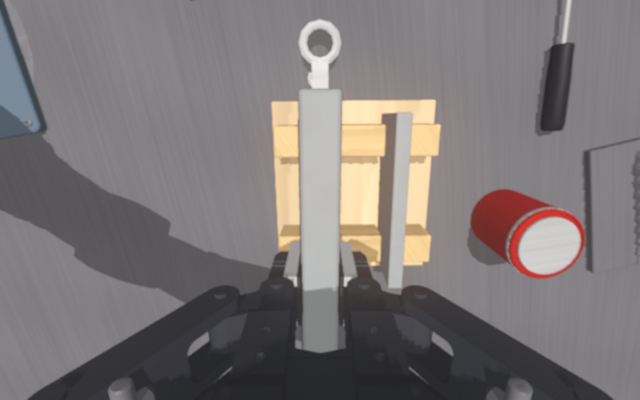

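View pics/s5.png

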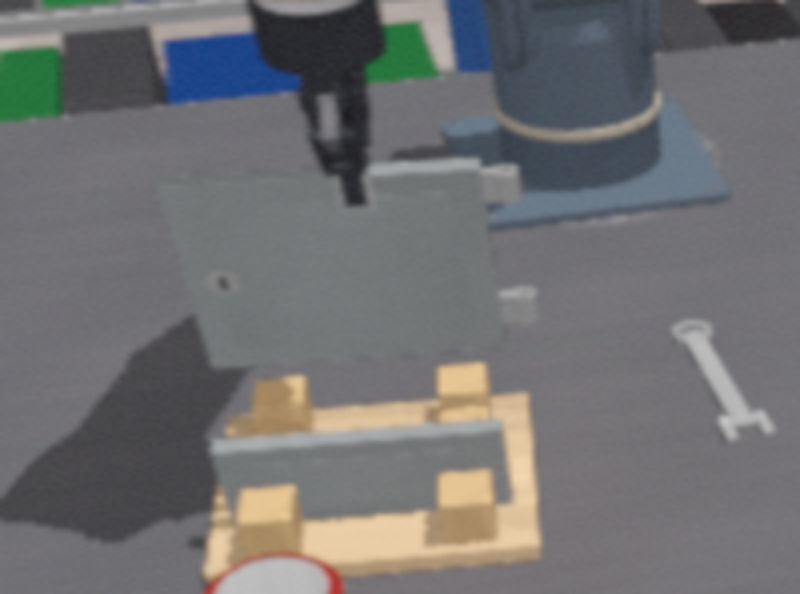

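The door is held clear of the rack: upper bore at (320,42) in the wrist view. I'll fit its plane from the depth to get its tilt.

```bash
cat > plane.py <<'E'
from h import *
def cloud(c,d,v0,v1,u0,u1):
    vv,uu=np.mgrid[v0:v1,u0:u1]; 
    pt=np.stack([(uu.ravel()-c["cx"])/c["f"],(vv.ravel()-c["cy"])/c["f"]],1)
    s=pt.copy()
    for _ in range(10): s=pt/(1+c["k"]*(s**2).sum(1))[:,None]
    z=d[v0:v1,u0:u1].ravel(); ok=z>0
    q=np.c_[s*z[:,None],z][ok]
    return q@c["T"][:3,:3].T+c["T"][:3,3], uu.ravel()[ok], vv.ravel()[ok]
def fit(P,n0,p0,tol=0.012):
    n=np.array(n0,float);p=np.array(p0,float)
    for t in [tol,.008,.005,.004,.004]:
        m=abs((P-p)@n)<t; Q=P[m]; p=Q.mean(0); n=np.linalg.svd(Q-p,full_matrices=False)[2][2]
        if n@n0<0:n=-n
    return n,p,m
E
python3 - <<'E'
from plane import *
import pickle
p,d=pickle.load(open("s5.pkl","rb")); c=cam("scene")
P,u,v=cloud(c,d,130,200,135,235)
m=(P[:,2]>.13)&(P[:,2]<.285)&(P[:,1]<-.14)&(P[:,1]>-.33)
n,q,mm=fit(P[m],[.99,-.14,0],[.475,-.24,.2])
print(n,q,mm.sum(), "resid",((P[m][mm]-q)@n).std(), "yaw door long", np.degrees(np.arctan2(n[1],n[0])))
# sanity: tabletop
B,_,_=cloud(c,d,300,330,250,330); nn,qq,_=fit(B,[0,0,1],[.8,0,0],.05); print("table",nn,qq)
st,p,d,c=pickle.load(open("w5.pkl","rb"))
# top edge of door from wrist depth
for (uu,vv) in [(320,100),(320,150),(320,200),(320,230),(320,310)]:
    print(at_d(c,uu,vv,d[vv,uu]), at_z(c,uu,vv,.298)[:2])
P,u,v=cloud(c,d,110,240,308,334); n,q,mm=fit(P,[0,0,1],[.47,-.2,.298],.03); print("top face n",n,q,mm.sum())
print("knuckle face", [at_d(c,uu,vv,d[vv,uu]) for uu,vv in [(304,42),(337,42)]])
cv2.imwrite("pics/w5c.png",cv2.resize(pickle.load(open("w5.pkl","rb"))[1][10:100,280:360],None,fx=6,fy=6,interpolation=cv2.INTER_CUBIC))
E
```

```text
[ 0.98894156 -0.14627252 -0.02447318] [ 0.47342466 -0.2370786   0.21032007] 3204 resid 0.0018523128748561678 yaw door long -8.413513443096726
table [ 0.02167762 -0.01018108  0.99971317] [ 8.38510716e-01 -6.28274508e-02  6.24133022e-04]
[ 0.47797123 -0.14696105  0.2983366 ] [ 0.47796965 -0.14694516]
[ 0.47532663 -0.16451142  0.2978034 ] [ 0.47533199 -0.16449116]
[ 0.47257318 -0.18299694  0.29996336] [ 0.47247156 -0.18351914]
[ 0.47064857 -0.1956648   0.29824022] [ 0.47063235 -0.19575386]
[ 0.46524394 -0.23163824  0.29850295] [ 0.46518653 -0.23198072]
top face n [ 0.02142361 -0.01454295  0.99966471] [ 0.47412788 -0.17386659  0.29924848] 3371
knuckle face [array([ 0.47517039, -0.12564914,  0.29015576]), array([ 0.48700023, -0.12768895,  0.29125261])]
```

View pics/w5c.png

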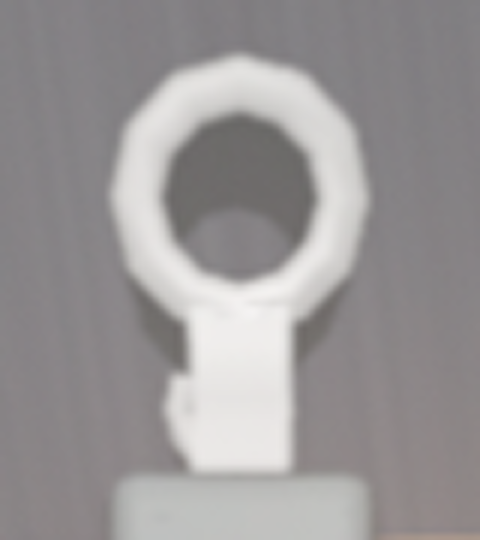

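```bash
python3 - <<'E'
from plane import *
import pickle
st,p,d,c=pickle.load(open("w5.pkl","rb"))
for r in [(20,200,60,250),(20,180,350,480),(10,250,60,480)]:
    B,_,_=cloud(c,d,*r); n,q,m=fit(B,[0,0,1],[.5,-.1,0],.02); print("wrist table",n,q,m.sum(),len(m))
for k in ["w1","w2","w3"]:
    st,p,d,c=pickle.load(open(k+".pkl","rb")); B,_,_=cloud(c,d,10,250,30,600); n,q,m=fit(B,[0,0,1],[.5,-.1,0],.02); print(k,"table",n,q,m.sum())
    if k=="w3":
        P,u,v=cloud(c,d,130,240,306,320); n,q,mm=fit(P,[0,0,1],[.47,-.2,.198],.03); print("top face n",n,q,mm.sum())
p,d=pickle.load(open("s5.pkl","rb")); c=cam("scene")
for r in [(300,330,250,330),(190,330,240,330),(200,240,240,320),(150,390,20,620)]:
    B,_,_=cloud(c,d,*r); n,q,m=fit(B,[0,0,1],[.8,0,0],.02); print("scene table",n,q,m.sum())
E
```

```text
wrist table [-2.13599703e-04  4.16864521e-04  9.99999890e-01] [ 0.26184406 -0.11415441 -0.0005736 ] 34062 34062
wrist table [2.40197063e-05 1.08578576e-03 9.99999410e-01] [ 6.10588023e-01 -1.30730287e-01 -4.91998960e-04] 14009 20722
wrist table [-2.15810934e-04  1.10119466e-04  9.99999971e-01] [ 0.36862575 -0.14337559 -0.00056231] 74512 100419
w1 table [-3.39329045e-04 -7.33088264e-05  9.99999940e-01] [ 5.92027112e-01  1.77555478e-01 -5.40567470e-04] 69250
w2 table [-2.92668526e-04 -2.11043669e-04  9.99999935e-01] [ 6.23170379e-01  8.36554925e-02 -5.17153926e-04] 90571
w3 table [-2.15341724e-04  2.91456809e-04  9.99999934e-01] [ 0.44068609 -0.14034347 -0.00053599] 104735
top face n [-0.00858302  0.00130463  0.99996231] [ 0.465413   -0.1935452   0.19736897] 1536
scene table [ 0.02167762 -0.01018108  0.99971317] [ 8.38510716e-01 -6.28274508e-02  6.24133022e-04] 2189
scene table [ 0.00105498 -0.00149502  0.99999833] [ 0.64043529 -0.01979965  0.00112633] 11147
scene table [-1.24827319e-03 -2.49814652e-04  9.99999190e-01] [0.48960788 0.00615873 0.00128922] 2904
scene table [ 1.46975093e-03 -8.63290117e-04  9.99998547e-01] [ 0.6345234  -0.09552734  0.00071725] 65238
```

```bash
python3 - <<'E'
from plane import *
import pickle
st,p,d,c=pickle.load(open("w5.pkl","rb"))
e=np.array([np.cos(np.radians(-8.4)),np.sin(np.radians(-8.4))]); l=np.array([-e[1],e[0]])
up=at_z(c,320,43.3,.2905)[:2]
for row in (72,79):
  lo=at_z(c,280+ (166 if row==79 else 170)/6,row if row==79 else 73,.170)[:2]; print("up",up@e,up@l,"lo left",lo@e, lo@l)
for s in [(-90,)]: pass
dl=at_z(c,280+113/6,10+500/6,.298)[:2]; dr=at_z(c,280+370/6,10+500/6,.298)[:2]; print("door top edges",dl@e,dr@e)
rl=at_z(c,280+110/6,43.3,.2905)[:2]; rr=at_z(c,280+370/6,43.3,.2905)[:2]; print("ring",rl@e,rr@e)
p,d=pickle.load(open("s5.pkl","rb")); c=cam("scene")
for (z0,z1,y0,y1) in [(.13,.285,-.33,-.14),(.14,.25,-.33,-.14),(.13,.24,-.24,-.14),(.13,.28,-.33,-.24),(.18,.285,-.2,-.14)]:
    P,u,v=cloud(c,d,130,205,135,235)
    m=(P[:,2]>z0)&(P[:,2]<z1)&(P[:,1]<y1)&(P[:,1]>y0)
    n,q,mm=fit(P[m],[.99,-.14,0],[.475,-.24,.2]); print(n,q,mm.sum())
E
```

```text
up 0.4942734011461299 -0.0554264760322582 lo left 0.48432449439825603 -0.05067837482514158
up 0.4942734011461299 -0.0554264760322582 lo left 0.48378380914208796 -0.0548224985252674
door top edges 0.48678953293088245 0.5020049154748846
ring 0.486374210724306 0.5021607742410533
[ 0.98894156 -0.14627252 -0.02447318] [ 0.47342466 -0.2370786   0.21032007] 3204
[ 0.98910384 -0.14546173 -0.02268202] [ 0.473189   -0.23692922  0.19684459] 2249
[ 0.98962186 -0.14201396 -0.02192259] [ 0.47962378 -0.19118476  0.18623446] 1132
[ 0.98850684 -0.14901288 -0.02548303] [ 0.46629824 -0.28476907  0.20805612] 1514
[ 0.99208302 -0.1228162  -0.02621958] [ 0.48354115 -0.17137517  0.23404214] 691
```

```bash

python3 -m jog '[[8,[0.3,0.4,0],0],[8,[0.45,0.7,0],0],[8,[0.5,0.8,0],0],[8,[0.5,0.8,0],0],[8,[0.5,0.8,0],0],[8,[0.5,0.8,0],0],[8,[0.4,0.6,0],0],[8,[0.3,0.5,0],0]]' >/dev/null; python3 t.py
python3 -m jog '[[8,[0.15,0.2,-0.1],0],[8,[0,0,-0.2],0],[8,[0,0,-0.2],0],[8,[0,0,-0.2],0],[8,[0,0,-0.1],0],[8,[0,0,0],0]]' >/dev/null; python3 t.py
```

```text
T [ 0.6065 -0.0011  0.2729] tz [-0.0076  0.0193] yaw -9.37 F [ 0.5 -0.7 -5.8] M [ 0.03 -0.14  0.  ] w 15.4 t 12.25
T [0.6119 0.0124 0.2306] tz [-0.0152  0.0202] yaw -9.0 F [-1.   0.8 -5.4] M [ 0.04 -0.01 -0.  ] w 15.2 t 12.75
```

```bash
python3 - <<'E'
from plane import *
import pickle
st,p,d,c=pickle.load(open("w2.pkl","rb"))
for q in [(115,235),(230,200),(235,215),(437,208),(437,260),(400,150)]: print(q,at_z(c,*q,.005).round(3))
st=bot.read_state(); p,d=vision.camera("wrist"); c=cam("wrist",st)
cv2.imwrite("pics/w6.png",p); pickle.dump((st,p,d,c),open("w6.pkl","wb"))
p,d=vision.camera("scene"); pickle.dump((p,d),open("s6.pkl","wb")); cv2.imwrite("pics/s6.png",cv2.resize(p[90:290,200:400],None,fx=3,fy=3,interpolation=cv2.INTER_CUBIC))
E
```

```text
(115, 235) [0.344 0.019 0.005]
(230, 200) [0.511 0.04  0.005]
(235, 215) [0.512 0.019 0.005]
(437, 208) [ 0.78  -0.017  0.005]
(437, 260) [ 0.775 -0.094  0.005]
(400, 150) [0.738 0.068 0.005]
```

View pics/w6.png

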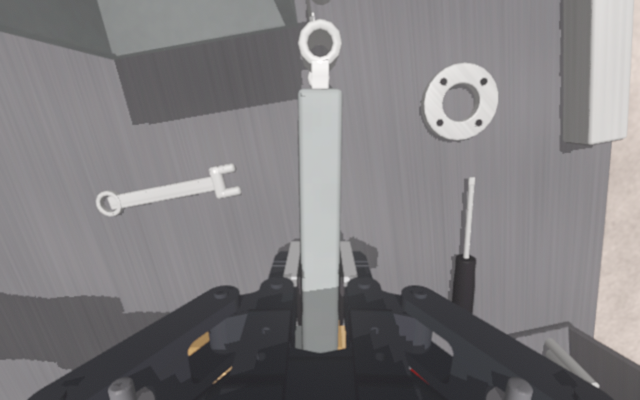

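View pics/s6.png

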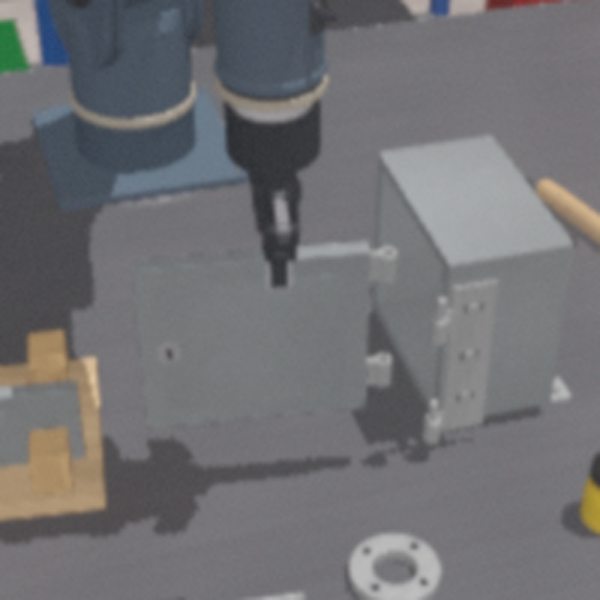

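The scene view shows the door held about 60 mm short of the pins, with the bench clear underneath. The upper bore is at (320,42) in the wrist view. Next is the tilt.

```bash
cat > tilt.py <<'E'
from plane import *
import pickle,sys
def doortilt(p,d,st,yawd):
    # st tool state; door plane near tool
    c=cam("scene"); P,u,v=cloud(c,d,100,290,120,420)
    e=np.array([np.cos(np.radians(yawd)),np.sin(np.radians(yawd)),0]); l=np.array([-e[1],e[0],0])
    t=st["ee_pos"]; r=P-t
    m=(abs(r@e-.008)<.02)&(r@l>-.115)&(r@l<.07)&(r[:,2]<-.01)&(r[:,2]>-.15)
    n,q,mm=fit(P[m],e,t+.008*e-np.array([0,0,.08]))
    print("door n",n.round(4),"down-axis tilt along e",(n[2]).round(4),"yaw",np.degrees(np.arctan2(n[1],n[0])).round(2),mm.sum(), "q",q.round(4))
    return n,q
if __name__=="__main__":
    st=bot.read_state(); p,d=vision.camera("scene"); pickle.dump((p,d,st),open(sys.argv[1],"wb")); doortilt(p,d,st,yaw(st))
E
python3 - <<'E'
from tilt import *
p,d=pickle.load(open("s6.pkl","rb")); st=pickle.load(open("w6.pkl","rb"))[0]
doortilt(p,d,st,yaw(st))
p,d=pickle.load(open("s5.pkl","rb")); st=pickle.load(open("w5.pkl","rb"))[0]
doortilt(p,d,st,yaw(st))
E
```

```text
door n [ 0.9871 -0.1569 -0.0311] down-axis tilt along e -0.0311 yaw -9.03 2682 q [ 0.6141 -0.0117  0.1532]
door n [ 0.9886 -0.1482 -0.0248] down-axis tilt along e -0.0248 yaw -8.52 2815 q [ 0.472  -0.2452  0.2017]
```

```bash

python3 -m jog '[[8,[0,0,-0.3],0],[8,[0,0,-0.4],0],[8,[0,0,-0.4],0],[8,[0,0,-0.2],0]]' >/dev/null; python3 t.py
```

```text
T [0.6147 0.0087 0.1835] tz [-0.0037  0.0206] yaw -9.26 F [-0.5  0.4 -5.6] M [ 0.08  0.   -0.02] w 14.8 t 13.18
```

```bash

python3 -m jog '[[8,[0,0,-0.2],0],[8,[0,0,-0.1],0]]' >/dev/null; python3 t.py
python3 -m jog '[[8,[0,0,-0.1],0],[8,[0,0,-0.1],0]]' >/dev/null; python3 t.py
```

```text
T [0.6147 0.0077 0.1712] tz [-0.0029  0.0204] yaw -9.35 F [-0.3  0.4 -5.4] M [0.08 0.02 0.02] w 14.9 t 13.35
T [0.6153 0.0072 0.1635] tz [-0.0015  0.0204] yaw -9.38 F [-0.7  0.2 -6. ] M [ 0.03  0.01 -0.07] w 15.4 t 13.52
```

```bash

python3 -m jog '[[8,[0,0,-0.1],0],[8,[0,0,-0.1],0]]' >/dev/null; python3 t.py
python3 -m jog '[[8,[-0.1,0,-0.1],0],[8,[-0.15,0,-0.1],0]]' >/dev/null; python3 t.py
```

```text
T [0.6182 0.0078 0.1599] tz [0.0059 0.0227] yaw -9.35 F [-11.7   0.4  60.2] M [0.19 4.14 0.11] w 15.1 t 13.68
T [0.6134 0.0087 0.1597] tz [0.0193 0.0263] yaw -9.32 F [-0.5  3.5 23. ] M [ 0.32  0.13 -0.12] w 15.0 t 13.85
```

```bash

python3 -m jog '[[8,[0,0,0.03],0]]' >/dev/null; python3 t.py; python3 tilt.py s7.pkl
python3 - <<'E'
from plane import *
import pickle
st=bot.read_state(); p,d=vision.camera("wrist"); c=cam("wrist",st); pickle.dump((st,p,d,c),open("w7.pkl","wb"))
P,u,v=cloud(c,d,110,240,308,334); n,q,mm=fit(P,[0,0,1],P.mean(0),.03); print("top face n",n,q,mm.sum())
e=np.array([np.cos(np.radians(-9.3)),np.sin(np.radians(-9.3)),0]); l=np.array([-e[1],e[0],0]); print(n@e,n@l)
st,p,d,c=pickle.load(open("w6.pkl","rb"))
P,u,v=cloud(c,d,110,240,308,334); n,q,mm=fit(P,[0,0,1],P.mean(0),.03);print("w6",n@e,n@l)
E
```

```text
T [0.6136 0.0089 0.1624] tz [0.0219 0.0272] yaw -9.32 F [-0.6 -0.3 -6.2] M [-0.1   0.17 -0.01] w 15.4 t 13.93
door n [ 0.9867 -0.1626  0.0035] down-axis tilt along e 0.0035 yaw -9.36 2502 q [ 0.6185 -0.0153  0.0848]
top face n [-0.00858696 -0.00753883  0.99993471] [0.62096574 0.05589706 0.18290885] 3375
-0.007255787663885367 -0.008827423962752864
w6 0.021100509850529865 -0.011418535239269265
```

```bash

python3 -m jog '[[8,[0,0,-0.1],0],[8,[0,0,-0.08],0]]' >/dev/null; python3 t.py
python3 -m jog '[[8,[0,0,-0.05],0],[8,[0,0,-0.05],0]]' >/dev/null; python3 t.py
```

```text
T [0.6168 0.0087 0.1595] tz [0.0284 0.0282] yaw -9.31 F [-12.7   0.3  52.3] M [0.49 4.03 0.07] w 15.0 t 14.2
T [0.6162 0.0088 0.1596] tz [0.0283 0.0309] yaw -9.31 F [-9.9  2.2 24.8] M [0.41 3.23 0.09] w 14.9 t 14.37
```

```bash

python3 -m jog '[[8,[-0.05,0,0.03],0]]' >/dev/null; python3 t.py; python3 tilt.py s8.pkl
python3 - <<'E'
from plane import *
import pickle
st=bot.read_state(); p,d=vision.camera("wrist"); c=cam("wrist",st); pickle.dump((st,p,d,c),open("w8.pkl","wb"))
P,u,v=cloud(c,d,110,240,308,334); n,q,mm=fit(P,[0,0,1],P.mean(0),.03)
e=np.array([np.cos(np.radians(-9.3)),np.sin(np.radians(-9.3)),0]); l=np.array([-e[1],e[0],0]); print(n@e,n@l)
P,u,v=cloud(c,d,280,345,308,334);P2,_,_=cloud(c,d,100,240,308,334);P=np.r_[P,P2]; n,q,mm=fit(P,[0,0,1],P.mean(0),.03); print(n@e,n@l,mm.sum(),len(mm))
E
```

```text
T [0.6141 0.0087 0.161 ] tz [0.0282 0.031 ] yaw -9.31 F [-0.1 -0.1 -5.8] M [0.22 0.02 0.04] w 15.4 t 14.45
door n [ 0.9867 -0.1623  0.0122] down-axis tilt along e 0.0122 yaw -9.34 2504 q [ 0.6196 -0.0152  0.0837]
-0.015028426701033036 -0.00852258447735779
-0.01150896583593833 -0.008286169542169736 5313 5313
```

```bash
python3 - <<'E'
from tilt import *
p,d,st=pickle.load(open("s8.pkl","rb"))
cv2.imwrite("pics/s8.png",cv2.resize(p[150:250,235:365],None,fx=6,fy=6,interpolation=cv2.INTER_CUBIC))
E
```

```text
(no output)
```

View pics/s8.png

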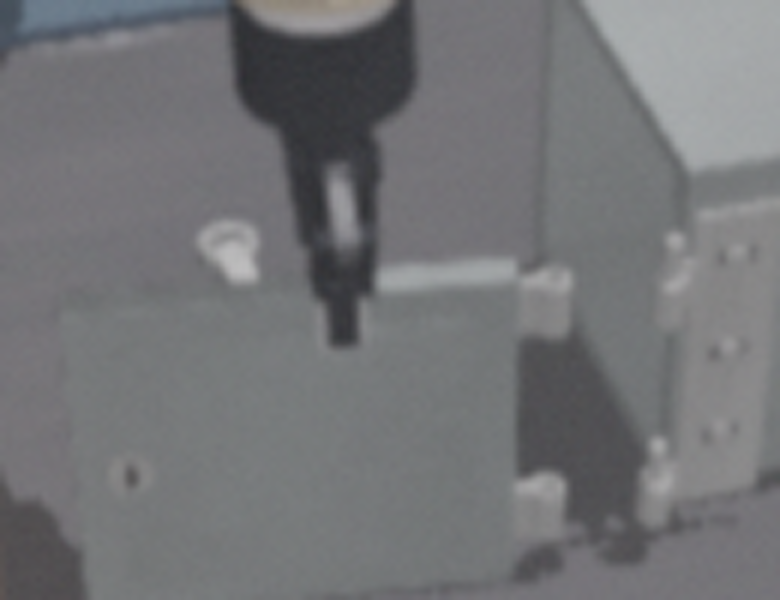

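```bash

python3 -m jog '[[8,[0,0,-0.06],0],[8,[0,0,-0.03],0]]' >/dev/null; python3 t.py; 
python3 - <<'E'
from plane import *
import pickle
st=bot.read_state(); p,d=vision.camera("wrist"); c=cam("wrist",st); pickle.dump((st,p,d,c),open("w9.pkl","wb"))
e=np.array([np.cos(np.radians(-9.3)),np.sin(np.radians(-9.3)),0]); l=np.array([-e[1],e[0],0])
P,u,v=cloud(c,d,100,240,306,336); n,q,mm=fit(P,[0,0,1],P.mean(0),.03); print(n@e,n@l)
for r in range(90,345,15):
    Q,_,_=cloud(c,d,r,r+10,308,334); print(r,(Q.mean(0)@l).round(4),Q[:,2].mean().round(5))
B,_,_=cloud(c,d,10,200,40,280); n,q,m=fit(B,[0,0,1],[.5,.1,0],.02); print("table",n,q,m.sum())
E
python3 tilt.py s9.pkl
```

```text
T [0.6161 0.0092 0.1596] tz [0.0325 0.032 ] yaw -9.28 F [-8.3 -0.4 20.9] M [-0.3   2.79  0.04] w 15.1 t 14.72
-0.002193595608331708 -0.0013480859939228327
90 0.1852 0.17935
105 0.18 0.17947
120 0.1748 0.17954
135 0.1694 0.17946
150 0.1639 0.17944
165 0.1583 0.17949
180 0.1525 0.17937
195 0.1466 0.1794
210 0.1406 0.17949
225 0.1344 0.17944
240 0.128 0.17949
255 0.1215 0.17948
270 0.1148 0.17945
285 0.1079 0.1795
300 0.1008 0.17947
315 0.0935 0.17954
330 0.086 0.17947
table [-2.05822471e-04  5.78880154e-04  9.99999811e-01] [ 0.49113722  0.10615169 -0.00054288] 41353
door n [ 0.9867 -0.1625  0.001 ] down-axis tilt along e 0.001 yaw -9.35 2498 q [ 0.6204 -0.0149  0.0819]
```

```bash

python3 -m jog '[[8,[0,0,0],0],[8,[0,0,0],0]]' >/dev/null; python3 t.py
python3 -m jog '[[8,[0,0,0.02],0]]' >/dev/null; python3 t.py
cat > wt.py <<'E'
from plane import *
import pickle,sys
st=bot.read_state(); p,d=vision.camera("wrist"); c=cam("wrist",st); pickle.dump((st,p,d,c),open(sys.argv[1],"wb"))
y=np.radians(yaw(st));e=np.array([np.cos(y),np.sin(y),0]); l=np.array([-e[1],e[0],0])
P,u,v=cloud(c,d,100,240,306,336); n,q,mm=fit(P,[0,0,1],P.mean(0),.03); print("top e,l tilt",(-n@e).round(4),(n@l).round(4))
for r in range(95,345,80):
    Q,_,_=cloud(c,d,r,r+10,308,334); print(r,(Q.mean(0)@l).round(4),Q[:,2].mean().round(5))
E
python3 wt.py w10.pkl; python3 tilt.py s10.pkl
```

```text
T [0.6155 0.0091 0.1597] tz [0.0309 0.0322] yaw -9.29 F [-1.3  1.5  2.8] M [-0.13  0.74 -0.16] w 15.0 t 14.98
T [0.6153 0.009  0.1599] tz [0.03   0.0318] yaw -9.29 F [-1.8 -0.3 -3.3] M [-0.57  0.6  -0.13] w 15.3 t 15.07
top e,l tilt 0.0105 -0.0029
95 0.183 0.17997
175 0.154 0.17982
255 0.1211 0.17978
335 0.0829 0.17969
door n [ 0.9865 -0.1634  0.0109] down-axis tilt along e 0.0109 yaw -9.4 2517 q [ 0.6206 -0.0153  0.0827]
```

```bash

python3 -m jog '[[8,[0,0,0.3],0],[8,[0,0,0.5],0],[8,[0,0,0.5],0],[8,[0,0,0.2],0],[8,[0,0,0.04],0]]' >/dev/null; python3 t.py
python3 wt.py w11.pkl; python3 tilt.py s11.pkl
```

```text
T [0.6138 0.0095 0.2179] tz [0.0226 0.0302] yaw -9.26 F [-0.5 -0.1 -5.3] M [-0.02  0.05  0.02] w 14.8 t 15.58
top e,l tilt 0.0088 -0.0111
95 0.183 0.23849
175 0.1542 0.23807
255 0.1212 0.23774
335 0.0828 0.23747
door n [ 0.987  -0.1608  0.0066] down-axis tilt along e 0.0066 yaw -9.25 2738 q [ 0.6191 -0.0144  0.1399]
```

```bash
cat > kn.py <<'E'
from plane import *
import pickle,sys
st,p,d,c=pickle.load(open(sys.argv[1],"rb"))
g=cv2.cvtColor(p,cv2.COLOR_BGR2GRAY)
cv2.imwrite("pics/"+sys.argv[2]+".png",cv2.resize(p[0:100,270:370],None,fx=6,fy=6,interpolation=cv2.INTER_CUBIC))
P,_,_=cloud(c,d,35,50,300,307); P2,_,_=cloud(c,d,35,50,333,341); z=np.r_[P,P2][:,2]; print("knuckle face z",np.median(z), "T",st["ee_pos"])
E
python3 kn.py w11.pkl k11
```

```text
knuckle face z 0.230433513161293 T [0.61381023 0.00948781 0.21786423]
```

View pics/k11.png

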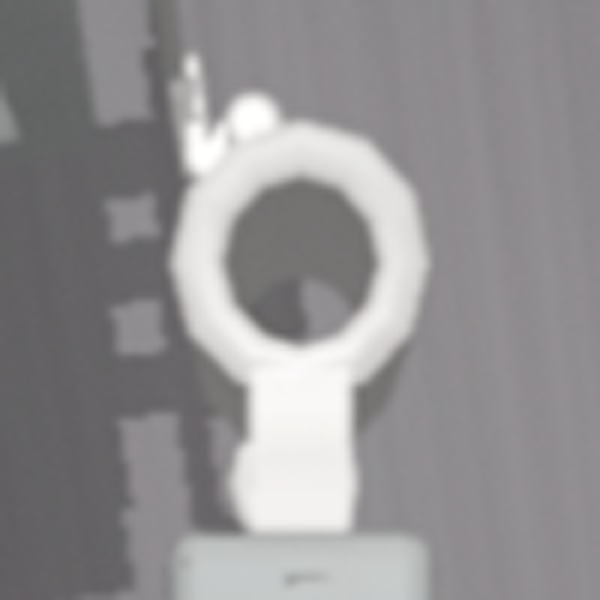

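```bash
python3 - <<'E'
from plane import *
import pickle
st,p,d,c=pickle.load(open("w11.pkl","rb"))
print("low pin",at_z(c,312.2,19.2,.068), "via depth",at_d(c,312.2,19.2,d[19,312]))
k=at_z(c,320.2,43.7,.2304);print("knuckle",k,"rel TCP",k-st["ee_pos"])
# lower knuckle visible edges
print("pinup proj", proj(c,[.633,.156,.188]), "pinlow proj",proj(c,[.633,.156,.068]))
lo_l=at_z(c,270+231/6,485/6,.1104);lo_r=at_z(c,270+357/6,485/6,.1104); print("low kn",(lo_l+lo_r)/2)
E
```

```text
low pin [0.6330691  0.15709637 0.068     ] via depth [0.63307565 0.1571412  0.06783967]
knuckle [0.62796048 0.10324212 0.2304    ] rel TCP [0.01415025 0.09375431 0.01253577]
pinup proj [310.80905426 -59.50811976] pinlow proj [312.33828059  20.65290617]
low kn [0.62942779 0.10391941 0.1104    ]
```

```bash

python3 -m jog '[[8,[0.03,0.3,0.03],0],[8,[0.03,0.4,0.03],0],[8,[0.03,0.3,0.03],0],[8,[0.02,0.2,0.03],0],[8,[0,0.05,0.03],0]]' >/dev/null; python3 t.py
python3 wt.py w12.pkl; python3 tilt.py s12.pkl; python3 kn.py w12.pkl k12
```

```text
T [0.6157 0.0622 0.2174] tz [0.0141 0.0291] yaw -9.37 F [-0.5  1.7 -5.8] M [0.11 0.02 0.02] w 15.5 t 16.1
top e,l tilt 0.0037 -0.0093
95 0.2366 0.23786
175 0.2077 0.23749
255 0.1747 0.23732
335 0.1363 0.23704
door n [ 0.9864 -0.1643 -0.001 ] down-axis tilt along e -0.001 yaw -9.46 2647 q [0.6201 0.0378 0.1404]
knuckle face z 0.22991109690090186 T [0.61569173 0.06223329 0.21744266]
```

View pics/k12.png

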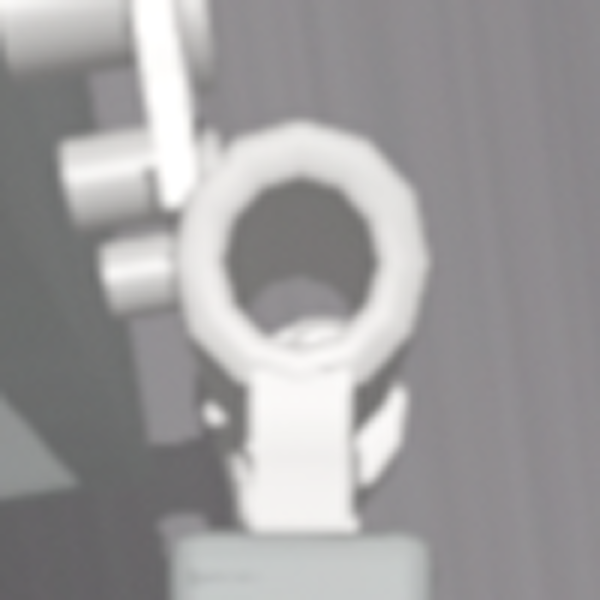

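```bash
python3 - <<'E'
from plane import *
import pickle
st,p,d,c=pickle.load(open("w12.pkl","rb"))
k=at_z(c,270+302/6,262/6,.2299);print("knuckle",k,"rel TCP",k-st["ee_pos"])
f=at_z(c,270+308/6,318/6,.188); print("pin far edge",f,"=> pin centre y",f[1]-.004, d[54,321], at_d(c,321,55,d[55,321]))
cv2.imwrite("pics/k12z.png",cv2.resize(p[25:70,300:345],None,fx=12,fy=12,interpolation=cv2.INTER_CUBIC))
E
```

```text
knuckle [0.63017366 0.15594392 0.2299    ] rel TCP [0.01448193 0.09371063 0.01245734]
pin far edge [0.6318751  0.16051316 0.188     ] => pin centre y 0.15651315827768475 0.15233275 [0.63159857 0.15977773 0.18724161]
```

View pics/k12z.png

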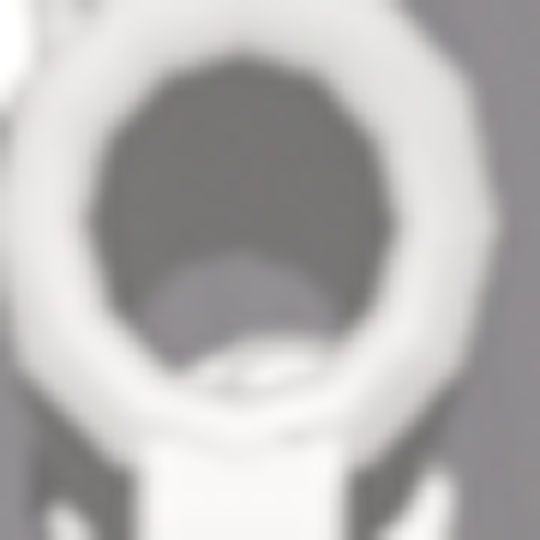

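```bash
python3 - <<'E'
from plane import *
import pickle
st,p,d,c=pickle.load(open("w12.pkl","rb"))
y=np.radians(-9.4);e=np.array([np.cos(y),np.sin(y),0]); l=np.array([-e[1],e[0],0])
for dz in (0,):
    pin=at_z(c,300+285/12,25+328/12,.188)-.004*l
    b=at_z(c,300+240/12,25+250/12,.2019)-.0046*l
    k=at_z(c,270+302/6,262/6,.2299)
    print("pin",pin,"bore bottom",b,"top",k, "diff pin-b e,l", (pin-b)@e,(pin-b)@l, (pin-k)@e,(pin-k)@l)
E
```

```text
pin [0.63243891 0.15667511 0.188     ] bore bottom [0.6304021  0.15643416 0.2019    ] top [0.63017366 0.15594392 0.2299    ] diff pin-b e,l 0.001970106142274124 0.0005703806258241665 0.00211541777975862 0.001091351400443577
```

```bash

python3 -m jog '[[8,[0.04,-0.005,-0.04],0],[8,[0.03,-0.005,-0.04],0],[8,[0.02,-0.005,-0.03],0]]' >/dev/null; python3 t.py
python3 wt.py w13.pkl; python3 tilt.py s13.pkl; python3 kn.py w13.pkl k13
```

```text
T [0.6195 0.058  0.2133] tz [0.0152 0.0269] yaw -9.51 F [ 0.1  0.2 -5.2] M [ 0.08  0.02 -0.01] w 15.2 t 16.45
top e,l tilt 0.0049 -0.0068
95 0.2345 0.23356
175 0.2057 0.23322
255 0.1727 0.23312
335 0.1342 0.23292
door n [ 9.859e-01 -1.671e-01 -4.000e-04] down-axis tilt along e -0.0004 yaw -9.62 2667 q [0.624  0.0336 0.1354]
knuckle face z 0.22549303732986214 T [0.61952809 0.05802851 0.21325888]
```

View pics/k13.png

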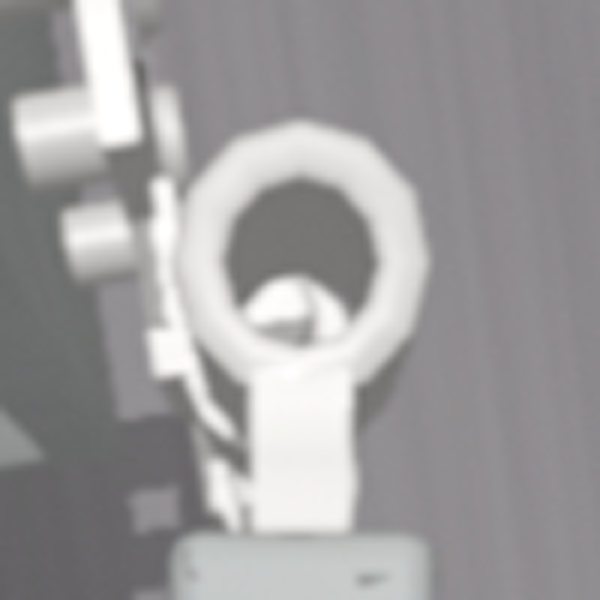

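```bash
cat > rel.py <<'E'
from plane import *
import pickle,sys
# args: pkl, pin apex crop u,v (6x crop offset 270,0), knuckle centre crop u,v, kz
a=sys.argv; st,p,d,c=pickle.load(open(a[1],"rb")); pu,pv,ku,kv,kz=map(float,a[2:7])
y=np.radians(yaw(st));e=np.array([np.cos(y),np.sin(y),0]); l=np.array([-e[1],e[0],0])
pin=at_z(c,270+pu/6,pv/6,.188)-.004*l; k=at_z(c,270+ku/6,kv/6,kz)
r=pin-k; print("pin",pin.round(4),"kn",k.round(4),"need dx,dy mm",(r[:2]*1000).round(2),"e,l",(r@e*1000).round(2),(r@l*1000).round(2),"gap",((kz-.028-.188)*1000))
E
python3 rel.py w13.pkl 290 278 302 262 .2255
```

```text
pin [0.6342 0.1546 0.188 ] kn [0.6342 0.1517 0.2255] need dx,dy mm [-0.03  2.85] e,l -0.5 2.81 gap 9.500000000000009
```

```bash
python3 - <<'E'
import pickle,cv2
st,p,d,c=pickle.load(open("w13.pkl","rb"))
q=p[40:65,305:335]
cv2.imwrite("pics/k13z.png",cv2.convertScaleAbs(cv2.resize(q,None,fx=20,fy=20,interpolation=cv2.INTER_CUBIC),alpha=2.5,beta=-350))
print((d[44:62:2,308:333:2]*1000).astype(int))
E
```

```text
[[115 126 129 132 133 134   0 133 132 128 126 122 112]
 [114 129 133 136 136 148 148 137 135 133 129 123 112]
 [112 132 136 147 147 147 148 167 320 136 133 125 114]
 [113 136 148 147 148 148 148 169 169 321 135 126 113]
 [113 149 147 148 149 148 149 150 168 170 321 113 113]
 [113 114 148 149 148 149 148 169 168 170 113 113 115]
 [113 113 114 114 149 148 149 168 114 114 114 114 113]
 [113 113 113 113 114 116 114 115 113 113 113 114 114]
 [115 115 114 114 113 114 115 114 114 115 114 114 114]]
```

View pics/k13z.png

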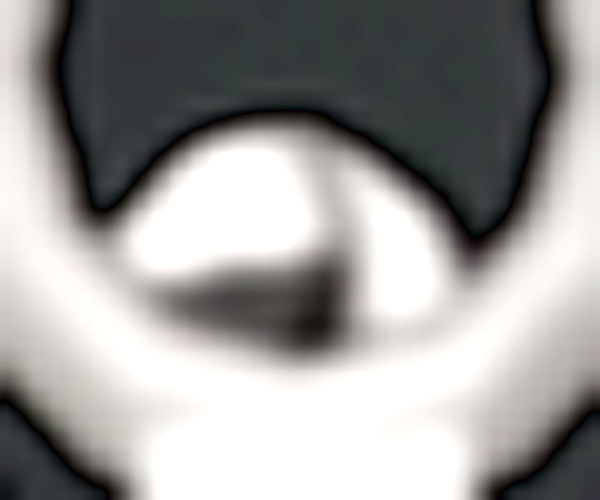

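```bash
python3 - <<'E'
from plane import *
import pickle
st,p,d,c=pickle.load(open("w13.pkl","rb"))
y=np.radians(-9.5);e=np.array([np.cos(y),np.sin(y),0]); l=np.array([-e[1],e[0],0])
for u,v in [(321.6,48),(322,52),(322,55)]:
    r=at_z(c,u,v,.188); k=at_z(c,270+302/6,262/6,.2255); print(r, ((r-k)@e-.004)*1000, (r-k)@l*1000)
print("pin est rel",((np.array([.633,.1566,0])-k)@e*1000,(np.array([.633,.1566,0])-k)@l*1000))
E
```

```text
[0.63626408 0.15755674 0.188     ] -2.948622528380415 6.078595382995023
[0.63616335 0.15578815 0.188     ] -2.7560686620028703 4.317633928832572
[0.63594609 0.15447882 0.188     ] -2.754243781203949 2.9904026408021225
pin est rel (np.float64(-2.0100283991406465), np.float64(4.596243342619388))
```

```bash

python3 -m jog '[[8,[-0.03,0.1,0.02],0],[8,[0.0,0.02,0.02],0]]' >/dev/null; python3 t.py
python3 -m jog '[[8,[0.0,0.0,0.02],0]]' >/dev/null; python3 t.py
```

```text
T [0.618  0.062  0.2146] tz [0.0143 0.0265] yaw -9.62 F [ 0.  -0.2 -4.6] M [0.08 0.04 0.02] w 15.1 t 16.72
T [0.618  0.0621 0.2155] tz [0.0144 0.0266] yaw -9.62 F [-0.2 -0.1 -4.1] M [ 0.02  0.02 -0.04] w 15.1 t 16.8
```

```bash
python3 wt.py w14.pkl; python3 kn.py w14.pkl k14
python3 - <<'E'
import pickle,cv2
st,p,d,c=pickle.load(open("w14.pkl","rb"))
q=p[35:65,300:340]
cv2.imwrite("pics/k14z.png",cv2.convertScaleAbs(cv2.resize(q,None,fx=18,fy=18,interpolation=cv2.INTER_CUBIC),alpha=2.5,beta=-350))
print((d[40:62:2,306:337:2]*1000).astype(int))
E
```

```text
top e,l tilt 0.0022 -0.007
95 0.2395 0.23584
175 0.2107 0.2355
255 0.1776 0.23527
335 0.1392 0.23519
knuckle face z 0.22755612079916887 T [0.61799323 0.06212939 0.21551404]
[[112 114 119 123 124 126 127 126 125 126 123 120 117 111 113 111]
 [112 113 122 126 128 130 130 131 130 129 125 123 117 114 113 112]
 [113 116 125 130 133 134 134 134 133 133 129 127 120 113 113 112]
 [113 113 130 132 135 138 321 321 137 135 133 130 122 111 112 112]
 [113 113 131 136 321 321 322 320 320 322 136 133 124 113 114 113]
 [112 113 136 321 322 322 324 322 322 320 322 135 126 113 113 113]
 [113 113 323 322 322 323 322 324 323 323 322 322 113 113 112 113]
 [113 113 113 324 151 150 150 150 152 323 323 114 113 114 113 114]
 [114 113 114 114 114 150 151 151 150 115 115 114 113 114 113 114]
 [114 115 113 114 114 114 114 114 114 114 113 114 114 114 114 116]
 [113 114 114 114 113 114 113 113 114 114 114 115 115 115   0 123]]
```

View pics/k14z.png

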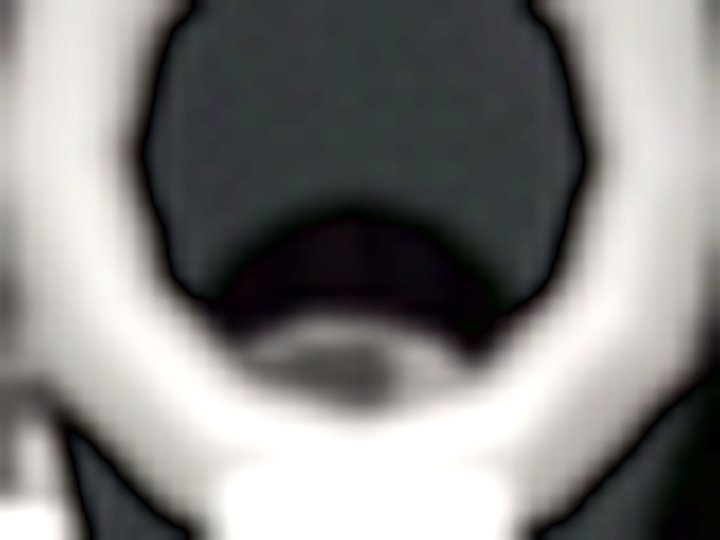

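```bash
python3 - <<'E'
from plane import *
import pickle
st,p,d,c=pickle.load(open("w14.pkl","rb"))
y=np.radians(-9.6);e=np.array([np.cos(y),np.sin(y),0]); l=np.array([-e[1],e[0],0])
k=at_z(c,270+302/6,262/6,.2276)
pin=at_z(c,300+355/18,35+312/18,.188)-.004*l
b=at_z(c,300+360/18,35+210/18,.1996)-.0046*l
print(pin,k,b,"pin-k e,l",(pin-k)@e*1000,(pin-k)@l*1000,"pin-b",(pin-b)@e*1000,(pin-b)@l*1000)
E
```

```text
[0.63312877 0.1563466  0.188     ] [0.63289105 0.15583253 0.2276    ] [0.63307156 0.15591004 0.1996    ] pin-k e,l 0.14865594535879142 0.5465158918119438 pin-b -0.016396702698397818 0.4399882681141764
```

```bash

python3 -m jog '[[8,[0,0,-0.05],0],[8,[0,0,-0.05],0],[8,[0,0,-0.05],0]]' >/dev/null; python3 t.py
python3 -m jog '[[8,[0,0,-0.04],0]]' >/dev/null; python3 t.py
```

```text
T [0.6184 0.0623 0.2101] tz [0.0161 0.027 ] yaw -9.6 F [-0.  -0.7 -5.5] M [ 0.01  0.05 -0.04] w 15.0 t 17.1
T [0.6183 0.0623 0.2082] tz [0.0159 0.027 ] yaw -9.6 F [-0.3 -0.5 -5.7] M [ 0.05  0.02 -0.01] w 14.9 t 17.18
```

```bash

python3 -m jog '[[8,[0,0,-0.03],0]]' >/dev/null; python3 t.py
python3 -m jog '[[8,[0,0,-0.03],0]]' >/dev/null; python3 t.py
python3 -m jog '[[8,[0,0,-0.03],0]]' >/dev/null; python3 t.py
```

```text
T [0.6182 0.0623 0.2067] tz [0.0156 0.027 ] yaw -9.59 F [-0.   0.3 -5.1] M [-0.    0.04  0.02] w 15.1 t 17.27
T [0.6182 0.0623 0.2052] tz [0.0155 0.0269] yaw -9.6 F [-0.1  0.5 -4.9] M [ 0.05  0.01 -0.03] w 15.1 t 17.35
T [0.6181 0.0623 0.2038] tz [0.0153 0.0268] yaw -9.6 F [ 0.4  0.5 -5.7] M [ 0.03 -0.02 -0.04] w 15.2 t 17.43
```

```bash
python3 -m jog '[[8,[0,0,-0.02],0]]' >/dev/null; python3 t.py
python3 -m jog '[[8,[0,0,-0.02],0]]' >/dev/null; python3 t.py
```

```text
T [0.6181 0.0623 0.2027] tz [0.015  0.0268] yaw -9.6 F [ 0.4  0.3 -4.8] M [ 0.05  0.01 -0.04] w 15.4 t 17.52
T [0.6181 0.0622 0.2018] tz [0.015  0.0268] yaw -9.6 F [ 0.1  0.5 -5.8] M [ 0.05  0.02 -0.04] w 15.6 t 17.6
```

```bash
python3 -m jog '[[8,[0,0,-0.02],0]]' >/dev/null; python3 t.py
python3 -m jog '[[8,[0,0,-0.02],0]]' >/dev/null; python3 t.py
python3 -m jog '[[8,[0,0,-0.02],0]]' >/dev/null; python3 t.py
python3 -m jog '[[8,[0,0,-0.02],0]]' >/dev/null; python3 t.py
```

```text
T [0.6181 0.0622 0.2009] tz [0.0149 0.0268] yaw -9.61 F [-0.6  0.  -5. ] M [-0.    0.05 -0.01] w 14.9 t 17.68
T [0.6181 0.0622 0.2   ] tz [0.015  0.0267] yaw -9.6 F [ 0.2 -0.5 -6.4] M [0.09 0.03 0.01] w 15.0 t 17.77
T [0.6181 0.0622 0.1992] tz [0.0151 0.0268] yaw -9.6 F [ 0.9 -0.9 -4.4] M [0.02 0.   0.01] w 15.1 t 17.85
T [0.6182 0.0623 0.1983] tz [0.0151 0.0268] yaw -9.6 F [-0.1 -0.5 -5.7] M [-0.01  0.02  0.04] w 14.8 t 17.93
```

```bash
for i in 1; do :; done; python3 -m jog '[[8,[0,0,-0.03],0]]' >/dev/null; python3 t.py
python3 -m jog '[[8,[0,0,-0.03],0],[8,[0,0,-0.03],0]]' >/dev/null; python3 t.py
python3 -m jog '[[8,[0,0,-0.03],0],[8,[0,0,-0.03],0]]' >/dev/null; python3 t.py; python3 wt.py w15.pkl;python3 kn.py w15.pkl k15
```

```text
T [0.6182 0.0623 0.1971] tz [0.0153 0.0268] yaw -9.6 F [-0.3 -0.7 -5.6] M [ 0.11  0.01 -0.01] w 15.2 t 18.02
T [0.6183 0.0622 0.1945] tz [0.0155 0.0268] yaw -9.6 F [ 0.   0.3 -4.7] M [0.04 0.04 0.03] w 14.9 t 18.18
T [0.6183 0.0623 0.1918] tz [0.0155 0.0268] yaw -9.6 F [-1.  -0.5 -6.4] M [ 0.02  0.04 -0.03] w 14.7 t 18.35
top e,l tilt 0.0044 -0.0083
95 0.2394 0.21211
175 0.2106 0.21186
255 0.1775 0.2116
335 0.1391 0.21152
knuckle face z 0.2039549988286291 T [0.61825863 0.06225607 0.1918404 ]
```

View pics/k15.png

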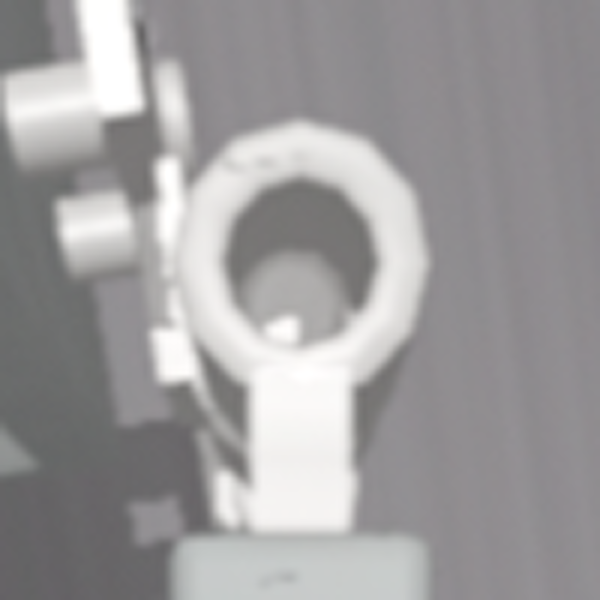

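The pin's disc at crop (290,285) is now inside the upper knuckle's bore, with about 10 mm left to go. I'll keep lowering gently.

```bash
python3 -m jog '[[8,[0,0,-0.03],0],[8,[0,0,-0.03],0]]' >/dev/null; python3 t.py
python3 -m jog '[[8,[0,0,-0.03],0],[8,[0,0,-0.03],0]]' >/dev/null; python3 t.py
python3 -m jog '[[8,[0,0,-0.03],0]]' >/dev/null; python3 t.py
python3 -m jog '[[8,[0,0,-0.03],0]]' >/dev/null; python3 t.py
```

```text
T [0.6182 0.0622 0.189 ] tz [0.0152 0.0267] yaw -9.6 F [-0.2 -0.4 -5.4] M [ 0.05 -0.02  0.07] w 14.9 t 18.57
T [0.6182 0.0622 0.1864] tz [0.0153 0.0268] yaw -9.6 F [-1.   0.8 -5.4] M [0.01 0.05 0.01] w 14.9 t 18.73
T [0.6182 0.0622 0.1851] tz [0.0153 0.0268] yaw -9.6 F [-1.3  0.8 -5.8] M [ 0.03 -0.01 -0.01] w 14.9 t 18.82
T [0.6182 0.0623 0.1837] tz [0.0152 0.0268] yaw -9.6 F [ 0.3  0.  -4.4] M [ 0.01  0.03 -0.03] w 14.8 t 18.9
```

```bash
python3 -m jog '[[8,[0,0,-0.02],0]]' >/dev/null; python3 t.py
python3 -m jog '[[8,[0,0,-0.02],0]]' >/dev/null; python3 t.py
python3 -m jog '[[8,[0,0,-0.02],0]]' >/dev/null; python3 t.py
```

```text
T [0.6182 0.0623 0.1828] tz [0.0152 0.0268] yaw -9.6 F [-0.   0.1 -5.5] M [ 0.05  0.01 -0.05] w 15.1 t 18.98
T [0.6182 0.0623 0.1818] tz [0.0152 0.0267] yaw -9.6 F [ 0.3  0.4 -5.7] M [0.02 0.02 0.02] w 15.0 t 19.07
T [0.6182 0.0623 0.181 ] tz [0.0152 0.0268] yaw -9.6 F [-0.7 -0.  -4. ] M [ 0.01  0.1  -0.03] w 15.1 t 19.15
```

```bash
python3 -m jog '[[8,[0,0,-0.01],0]]' >/dev/null; python3 t.py
python3 -m jog '[[8,[0,0,-0.01],0]]' >/dev/null; python3 t.py
python3 wt.py w16.pkl;python3 kn.py w16.pkl k16
```

```text
T [0.6183 0.0621 0.1808] tz [0.0156 0.0267] yaw -9.6 F [-1.5 -0.7 -0. ] M [0.1  0.32 0.09] w 15.0 t 19.23
T [0.6184 0.062  0.1807] tz [0.0159 0.0269] yaw -9.61 F [-1.2 -0.2 -1.2] M [0.2  0.44 0.2 ] w 15.1 t 19.32
top e,l tilt 0.0061 -0.0106
95 0.2393 0.20126
175 0.2105 0.20087
255 0.1775 0.20058
335 0.139 0.20034
knuckle face z 0.19312714023782407 T [0.61843875 0.06201481 0.18068806]
```

The load has come off and the knuckle face is at 0.1937, where 0.194 is expected. The door is seated, so I'm releasing it.

```bash
python3 -m jog '[[20,[0,0,0],0],[30,[0,0,0],0],[45,[0,0,0],0]]' >/dev/null; python3 t.py; python3 wt.py w17.pkl;python3 kn.py w17.pkl k17; python3 tilt.py s17.pkl
python3 - <<'E'
import cv2,pickle
p=pickle.load(open("s17.pkl","rb"))[0]; cv2.imwrite("pics/s17.png",cv2.resize(p[130:250,240:400],None,fx=5,fy=5,interpolation=cv2.INTER_CUBIC))
p=pickle.load(open("w17.pkl","rb"))[1]; cv2.imwrite("pics/w17.png",p)
E
```

```text
T [0.6197 0.062  0.182 ] tz [0.0193 0.0272] yaw -9.61 F [0.9 0.1 0.3] M [-0.07  0.06 -0.03] w 40.8 t 19.62
top e,l tilt -0.0143 -0.0184
95 0.2396 0.201
175 0.2104 0.20054
255 0.1768 0.20004
335 0.1375 0.19945
knuckle face z 0.1926090122526771 T [0.61971707 0.06196522 0.18201331]
door n [ 0.9871 -0.1601 -0.0017] down-axis tilt along e -0.0017 yaw -9.21 2492 q [0.6234 0.038  0.1038]
```

View pics/s17.png

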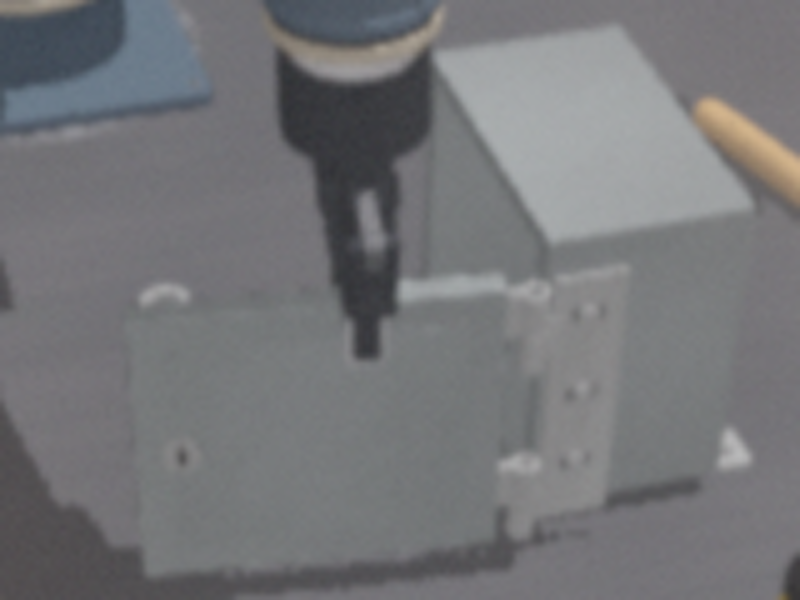

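View pics/w17.png

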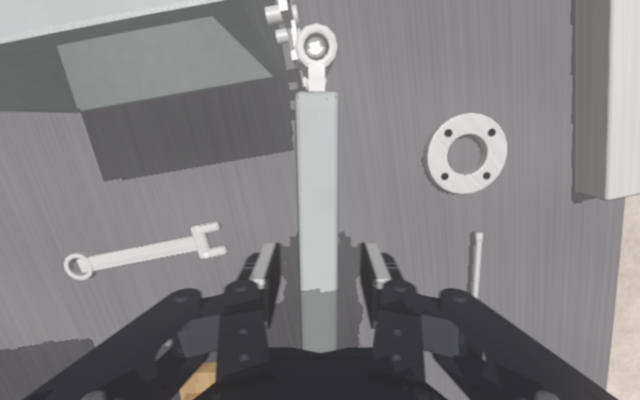

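The scene view shows the door hung, with its knuckles on the pins at about (525,290) and (520,462). The fingers are clear of it, at (265,265) and (375,265) in the wrist view. Next I'll plan the closing push.

```bash
python3 -m jog '[[45,[0,0,0.2],0],[55,[0,0,0.5],0],[55,[0,0,0.6],0],[40,[0,0,0.6],0],[10,[0.3,0,0.3],0],[0,[0.4,-0.3,0],0],[0,[0.4,-0.6,0],0],[0,[0.2,-0.4,0],0]]' >/dev/null; python3 t.py
cat > way.py <<'E'
import numpy as np
H=np.array([.633,.1565]); r=.150; ty=np.radians(-9.6)
prev=None
for a in list(range(262,178,-6))+[176]:
    t=np.radians(a); u=np.array([np.cos(t),np.sin(t)]); n=np.array([-u[1],u[0]])
    e=np.array([np.cos(ty),np.sin(ty)]); l=np.array([-e[1],e[0]])
    s=.0145*abs(n@e)+.011*abs(n@l)
    p=H+r*u+(.008+s)*n
    print(a,p.round(4), None if prev is None else ((p-prev)/.04).round(2)); prev=p
E
python3 way.py; python3 -c "
from h import *
print(bot.read_state()['qpos'].round(2))"
```

```text
T [0.6719 0.014  0.28  ] tz [0.0214 0.03  ] yaw -9.16 F [ 0.1 -0.6 -0.1] M [-0.07  0.06 -0.02] w 0.2 t 20.38
262 [0.6347 0.0048] None
256 [0.6193 0.0053] [-0.38  0.01]
250 [0.6045 0.0073] [-0.37  0.05]
244 [0.5897 0.0107] [-0.37  0.09]
238 [0.5752 0.0157] [-0.36  0.13]
232 [0.5611 0.0223] [-0.35  0.16]
226 [0.5476 0.0304] [-0.34  0.2 ]
220 [0.5349 0.04  ] [-0.32  0.24]
214 [0.5232 0.0511] [-0.29  0.28]
208 [0.5126 0.0635] [-0.27  0.31]
202 [0.5033 0.0772] [-0.23  0.34]
196 [0.4955 0.0919] [-0.19  0.37]
190 [0.4893 0.1076] [-0.15  0.39]
184 [0.4849 0.124 ] [-0.11  0.41]
176 [0.4819 0.1467] [-0.07  0.57]
[-0.34  0.57  0.46  1.42 -0.3   1.2   0.01]
```

```bash
python3 -m jog '[[0,[0,-0.1,-0.4],0],[0,[0,-0.1,-0.6],0],[0,[0,0,-0.6],0],[0,[0,0,-0.6],0],[0,[0,0,-0.3],0],[0,[-0.1,0,0],0]]' >/dev/null; python3 t.py; python3 - <<'E'
from h import *
p,d=vision.camera("wrist"); cv2.imwrite("pics/w18.png",p)
E
```

```text
T [ 0.6722 -0.0019  0.1829] tz [0.0328 0.0258] yaw -9.56 F [-0.6  0.5 -0.2] M [-0.05  0.05 -0.02] w 0.2 t 20.88
```

View pics/w18.png

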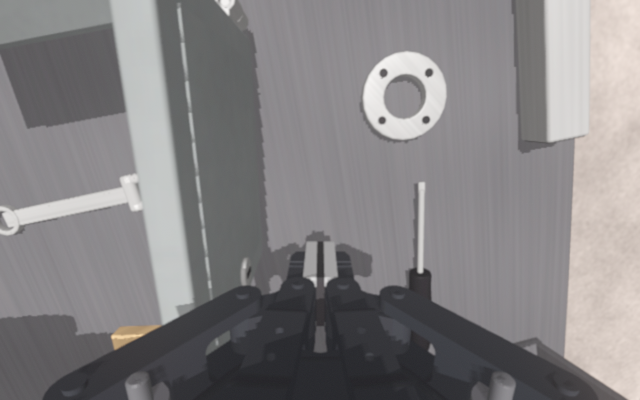

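```bash
python3 -m jog '[[0,[-0.3,0.05,0.08],0],[0,[-0.35,0.05,0.03],0],[0,[-0.35,0.03,0],0],[0,[-0.35,0.05,0],0]]' >/dev/null; python3 t.py
python3 -m jog '[[0,[-0.35,0.1,0],0],[0,[-0.35,0.1,0],0]]' >/dev/null; python3 t.py; python3 - <<'E'
from h import *
p,d=vision.camera("wrist"); cv2.imwrite("pics/w19.png",p)
E
```

```text
T [0.6191 0.0044 0.1935] tz [0.0395 0.025 ] yaw -9.59 F [ 1.4  0.2 -0.5] M [-0.05 -0.03 -0.05] w -0.4 t 21.27
T [0.5911 0.012  0.1973] tz [0.0444 0.0254] yaw -9.64 F [ 0.4 -0.8 -1.1] M [0.01 0.07 0.03] w 0.1 t 21.43
```

View pics/w19.png

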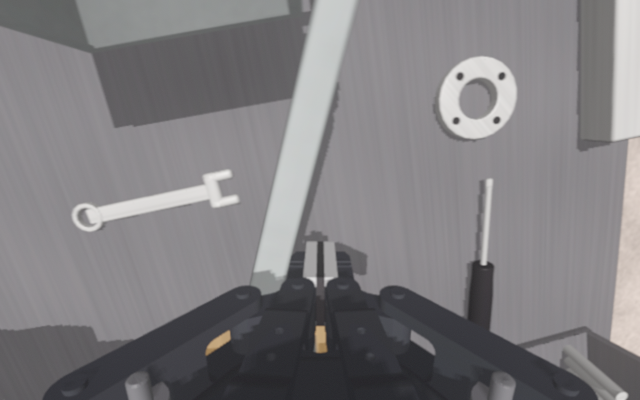

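The door is turning: its top edge now leans from (335,0) to (275,270), with the finger against it. I'll continue the arc.

```bash
python3 -m jog '[[0,[-0.35,0.12,-0.12],0],[0,[-0.33,0.15,-0.1],0],[0,[-0.32,0.2,-0.05],0]]' >/dev/null; python3 t.py
python3 -m jog '[[0,[-0.3,0.24,-0.03],0],[0,[-0.28,0.27,-0.03],0]]' >/dev/null; python3 t.py
```

```text
T [0.5512 0.0305 0.1922] tz [0.0527 0.0271] yaw -9.72 F [ 1.6 -0.3  0.8] M [-0.11 -0.3  -0.02] w 0.3 t 21.73
T [0.5284 0.0507 0.1928] tz [0.0573 0.028 ] yaw -9.82 F [ 0.2 -0.6  1. ] M [-0.03 -0.02 -0.04] w 0.0 t 21.9
```

```bash
python3 -m jog '[[0,[-0.27,0.29,-0.05],0],[0,[-0.23,0.32,-0.05],0]]' >/dev/null; python3 t.py
python3 -m jog '[[0,[-0.19,0.34,-0.03],0],[0,[-0.13,0.3,-0.03],0]]' >/dev/null; python3 t.py
python3 - <<'E'
from h import *
p,d=vision.camera("wrist"); cv2.imwrite("pics/w20.png",p)
E
```

```text
T [0.5091 0.0754 0.1919] tz [0.0622 0.0295] yaw -9.91 F [-0.4  0.7  0.5] M [-0.05  0.04 -0.06] w 0.1 t 22.07
T [0.4966 0.1021 0.1925] tz [0.0662 0.0317] yaw -9.96 F [ 0.4 -0.3 -0.6] M [-0.01  0.05  0.03] w -0.2 t 22.23
```

View pics/w20.png

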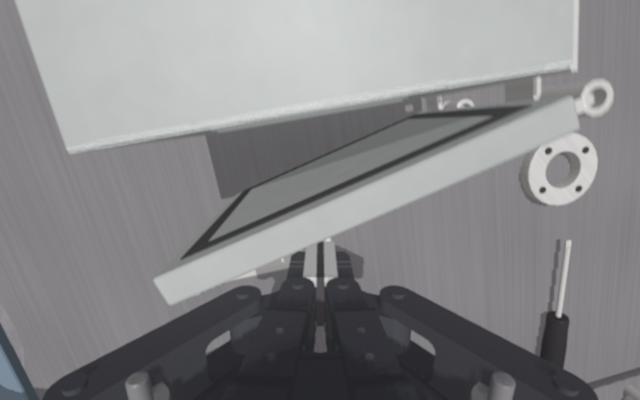

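The door is about 15° from shut: top edge (165,290) to (570,110), box rim (75,150) to (575,68). I'll slow down.

```bash
python3 -m jog '[[0,[-0.06,0.2,-0.03],0],[0,[-0.05,0.2,-0.03],0]]' >/dev/null; python3 t.py
python3 -m jog '[[0,[-0.03,0.15,-0.03],0],[0,[-0.03,0.12,-0.03],0]]' >/dev/null; python3 t.py
python3 - <<'E'
from h import *
p,d=vision.camera("wrist"); cv2.imwrite("pics/w21.png",p)
E
```

```text
T [0.4928 0.1212 0.1922] tz [0.0691 0.0345] yaw -9.84 F [-0.3 -2.7 -0.1] M [-0.81 -0.02 -0.06] w 0.2 t 22.45
T [0.4912 0.1334 0.1907] tz [0.0712 0.0354] yaw -9.84 F [-0.5 -1.1 -0.2] M [-0.13  0.09 -0.02] w 0.1 t 22.62
```

View pics/w21.png

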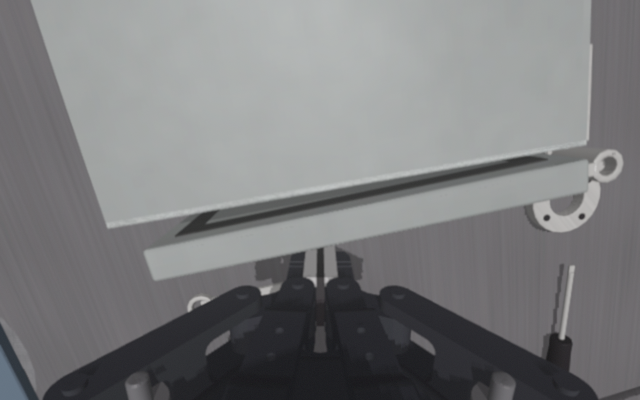

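```bash
python3 -m jog '[[0,[0,0.08,-0.03],0],[0,[0,0.08,-0.03],0]]' >/dev/null; python3 t.py
python3 -m jog '[[0,[0,0.06,-0.03],0]]' >/dev/null; python3 t.py
python3 -m jog '[[0,[0,0.05,-0.03],0]]' >/dev/null; python3 t.py
```

```text
T [0.4912 0.1407 0.188 ] tz [0.0709 0.0354] yaw -9.82 F [ 0.2 -0.3 -0.8] M [-0.05  0.07 -0.  ] w -0.1 t 22.83
T [0.4914 0.1429 0.1867] tz [0.0709 0.0348] yaw -9.85 F [ -1.7 -10.    7.5] M [-2.21  0.39 -0.11] w -0.1 t 22.92
T [0.4913 0.143  0.1853] tz [0.0704 0.0324] yaw -9.93 F [ -2.3 -12.1   8.8] M [-2.67  0.55 -0.13] w 0.2 t 23.0
```

```bash
python3 - <<'E'
from h import *
import pickle
st=bot.read_state();p,d=vision.camera("wrist"); cv2.imwrite("pics/w22.png",p);pickle.dump((st,p,d,cam("wrist",st)),open("w22.pkl","wb"))
p,d=vision.camera("scene"); cv2.imwrite("pics/s22.png",cv2.resize(p[110:250,280:420],None,fx=4,fy=4,interpolation=cv2.INTER_CUBIC))
E
```

```text
(no output)
```

View pics/w22.png

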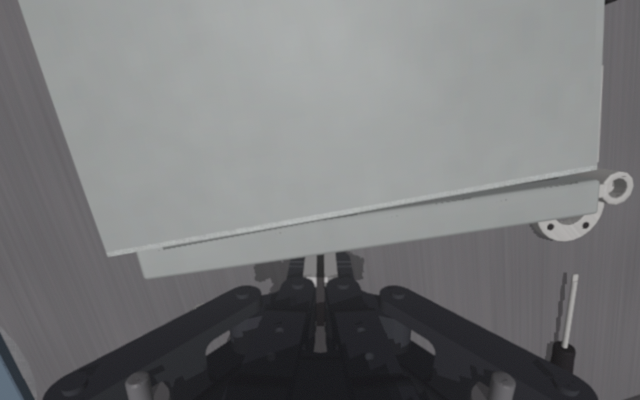

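View pics/s22.png

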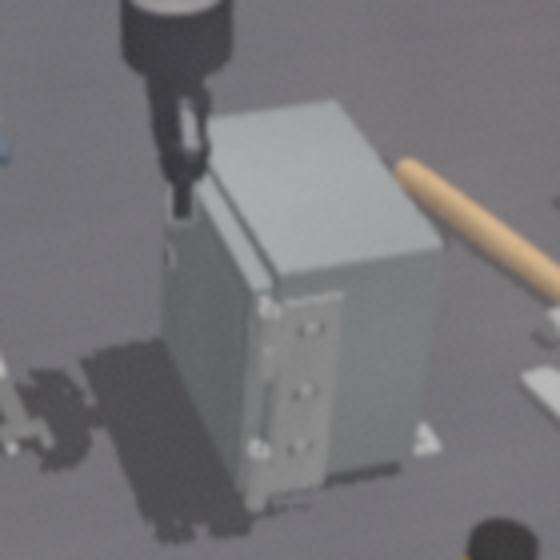

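The door's free edge meets the box rim at about (165,248), with no gap left, and the push force rose to 12 N. It's shut, so I'm backing off.

```bash
python3 -m jog '[[0,[0,-0.1,0],0],[0,[0,-0.4,0],0],[0,[0,-0.7,0.1],0],[0,[0,-0.7,0.4],0],[0,[0,-0.4,0.7],0],[0,[0,-0.4,0.6],0],[0,[0,0,0],0]]' >/dev/null; python3 t.py
python3 - <<'E'
from plane import *
import pickle
st=bot.read_state();p,d=vision.camera("wrist"); cv2.imwrite("pics/w23.png",p);pickle.dump((st,p,d,cam("wrist",st)),open("w23.pkl","wb"))
p,d=vision.camera("scene"); cv2.imwrite("pics/s23.png",cv2.resize(p[110:250,260:420],None,fx=5,fy=4,interpolation=cv2.INTER_CUBIC))
p,d=vision.camera("top"); cv2.imwrite("pics/t23.png",p)
E
```

```text
T [0.4898 0.0289 0.2574] tz [0.0658 0.0292] yaw -9.96 F [ 1.4 -1.   0.8] M [-0.02  0.01 -0.01] w -0.0 t 23.68
```

View pics/w23.png

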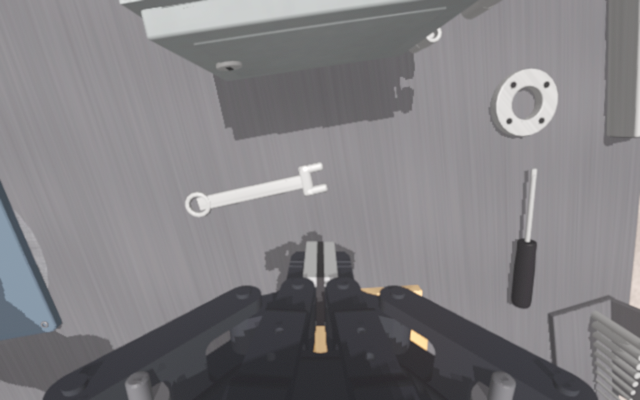

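View pics/s23.png

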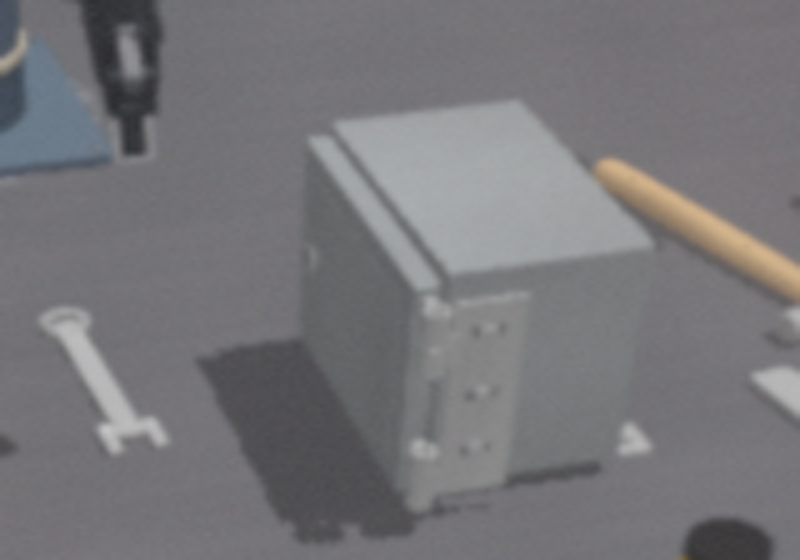

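View pics/t23.png

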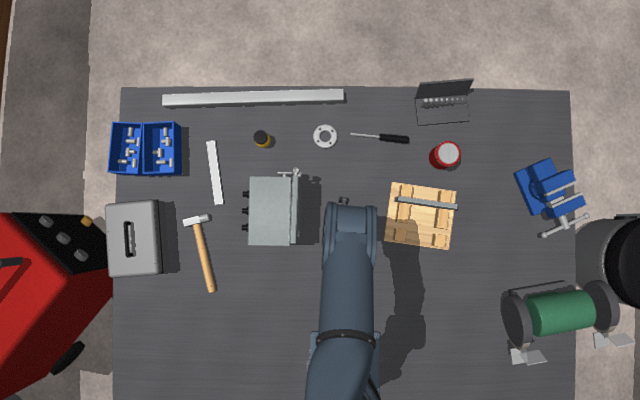

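```bash
python3 - <<'E'
from plane import *
import pickle
st,p,d,c=pickle.load(open("w22.pkl","rb"))
P=lambda u,v,z: at_z(c,u,v,z)[:2]*1000
print("w22 outer top edge",P(150,277,.2005),P(590,211,.2015)); print("rim",P(110,253,.205),P(300,221,.205),P(590,172,.205))
cv2.imwrite("pics/w22z.png",cv2.resize(p[205:295,90:250],None,fx=5,fy=5,interpolation=cv2.INTER_CUBIC))
st,p,d,c=pickle.load(open("w23.pkl","rb"))
# outer face plane from wrist depth
Q,_,_=cloud(c,d,20,60,170,400); Q=Q[(Q[:,2]<.19)&(Q[:,2]>.05)]
n,q,m=fit(Q,[0,-1,0],Q.mean(0),.02); print("outer face n",n,q,m.sum(), "face y at x=.633,.417:",[q[1]-((x-q[0])*n[0]+(.11-q[2])*n[2])/n[1] for x in (.633,.417)])
E
```

```text
w22 outer top edge [420.42873921 160.07050534] [610.1705994  152.56236224]
rim [411.24645644 174.82579388] [486.38703782 173.48666364] [605.97985262 171.21361789]
outer face n [-0.03361308 -0.99940974  0.00709409] [0.50329209 0.15214407 0.14412235] 7295 face y at x=.633,.417: [np.float64(0.14753940660443712), np.float64(0.15480411911084857)]
```

View pics/w22z.png

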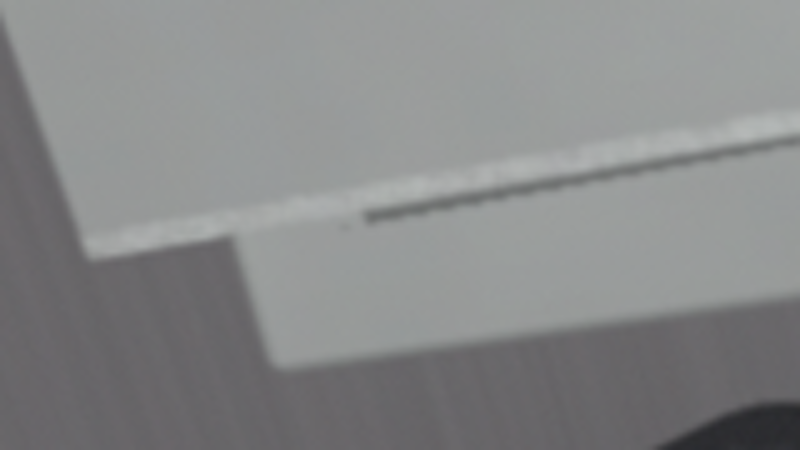

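```bash
python3 -m jog '[[0,[-0.35,0.3,0],0],[0,[-0.5,0.5,0],0],[0,[-0.4,0.5,0],0],[0,[0,0.2,0],0],[0,[0,0,0],0]]' >/dev/null; python3 t.py
python3 - <<'E'
from plane import *
import pickle
st=bot.read_state();p,d=vision.camera("wrist"); cv2.imwrite("pics/w24.png",p);c=cam("wrist",st);pickle.dump((st,p,d,c),open("w24.pkl","wb"))
u,v=map(int,proj(c,[.42,.172,.205])); print(u,v)
v0=max(0,v-50);u0=max(0,u-60)
cv2.imwrite("pics/w24z.png",cv2.resize(p[v0:v0+100,u0:u0+130],None,fx=6,fy=6,interpolation=cv2.INTER_CUBIC)); print(u0,v0)
E
```

```text
T [0.4336 0.0989 0.2476] tz [0.052  0.0276] yaw -9.39 F [ 0.8 -0.9  0.5] M [-0.05  0.06 -0.  ] w 0.2 t 24.25
272 116
212 66
```

View pics/w24z.png

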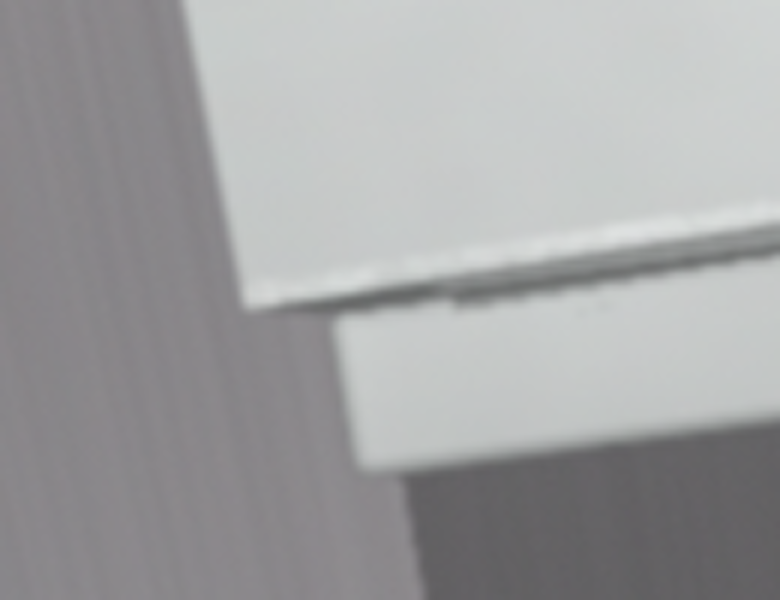

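View pics/w24.png

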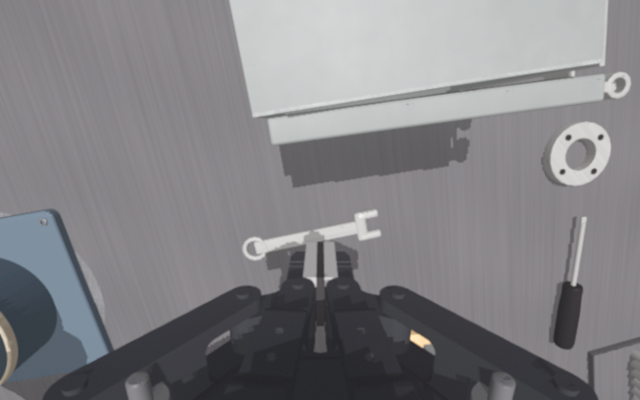

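```bash
python3 - <<'E'
from plane import *
import pickle
st,p,d,c=pickle.load(open("w24.pkl","rb"))
print("cam",c["T"][:3,3])
A=lambda x,y,z: at_z(c,212+x/6,66+y/6,z)*1000
for z in (.199,.2005): print("door inner",A(345,318,z),A(440,305,z),"outer",A(362,472,z),A(700,430,z))
print("rim",A(250,307,.205),A(400,280,.205),A(700,226,.205))
Q,_,_=cloud(c,d,122,136,275,330); print("door top z",np.median(Q[:,2])); Q,_,_=cloud(c,d,40,90,275,400); print("box top z",np.median(Q[:,2]))
E
```

```text
cam [0.43727934 0.16676832 0.38402315]
door inner [417.58396065 170.90727546 199.        ] [426.69362503 170.60587517 199.        ] outer [416.28577824 156.44304513 199.        ] [449.31707761 154.9396905  199.        ]
door inner [417.74363291 170.87372054 200.5       ] [426.7794444  170.57476373 200.5       ] outer [416.455975   156.52675308 200.5       ] [449.21948653 155.03558629 200.5       ]
rim [409.86872597 173.16138673 205.        ] [423.85075824 173.2615298  205.        ] [451.80834545 173.50090482 205.        ]
door top z 0.19834441379530443
box top z 0.2044467385056751
```

The gap at the free edge now reads about 1.5–2 mm, so I'll press it home once more near the free edge and compare pictures.

```bash
python3 -m jog '[[0,[0.2,-0.1,-0.4],0],[0,[0.2,0,-0.6],0],[0,[0,0,-0.5],0],[0,[0,0.1,-0.1],0],[0,[0,0.3,0],0]]' >/dev/null; python3 t.py
python3 -m jog '[[0,[0,0.3,0],0],[0,[0,0.15,-0.03],0]]' >/dev/null; python3 t.py
```

```text
T [0.4527 0.1072 0.18  ] tz [0.0525 0.0245] yaw -9.5 F [-0.4  0.2  0.8] M [-0.03  0.04 -0.02] w -0.2 t 24.72
T [0.4533 0.1269 0.1791] tz [0.0516 0.0239] yaw -9.59 F [-0.4  0.  -0.1] M [-0.    0.02 -0.02] w 0.0 t 24.88
```

```bash
python3 -m jog '[[0,[0,0.15,0],0],[0,[0,0.12,0],0]]' >/dev/null; python3 t.py
python3 -m jog '[[0,[0,0.08,0],0]]' >/dev/null; python3 t.py
python3 -m jog '[[0,[0,0.08,0],0]]' >/dev/null; python3 t.py
```

```text
T [0.4539 0.1399 0.18  ] tz [0.0526 0.0245] yaw -9.51 F [-0.6  0.2 -0.2] M [-0.03  0.05 -0.  ] w 0.2 t 25.05
T [0.454  0.144  0.1805] tz [0.0532 0.0249] yaw -9.45 F [ 0.5 -1.2 -0.6] M [-0.6   0.08  0.01] w 0.1 t 25.13
T [0.4539 0.1447 0.1805] tz [0.053  0.0212] yaw -9.52 F [  2.7 -24.7  -3.2] M [-5.39 -0.41 -0.22] w -0.1 t 25.22
```

```bash
python3 -m jog '[[0,[0,0,0],0]]' >/dev/null; python3 t.py
python3 - <<'E'
from plane import *
st=bot.read_state();p,d=vision.camera("wrist");c=cam("wrist",st)
u,v=map(int,proj(c,[.42,.172,.205])); v0=max(0,v-50);u0=max(0,u-60); print(u0,v0,c["T"][:3,3])
cv2.imwrite("pics/w25z.png",cv2.resize(p[v0:v0+100,u0:u0+130],None,fx=6,fy=6,interpolation=cv2.INTER_CUBIC))
E
```

```text
T [0.4539 0.1434 0.1806] tz [0.0532 0.0193] yaw -9.57 F [0.  0.2 0.3] M [-0.05  0.03 -0.07] w -0.1 t 25.3
165 194 [0.45772229 0.21242631 0.31647656]
```

View pics/w25z.png

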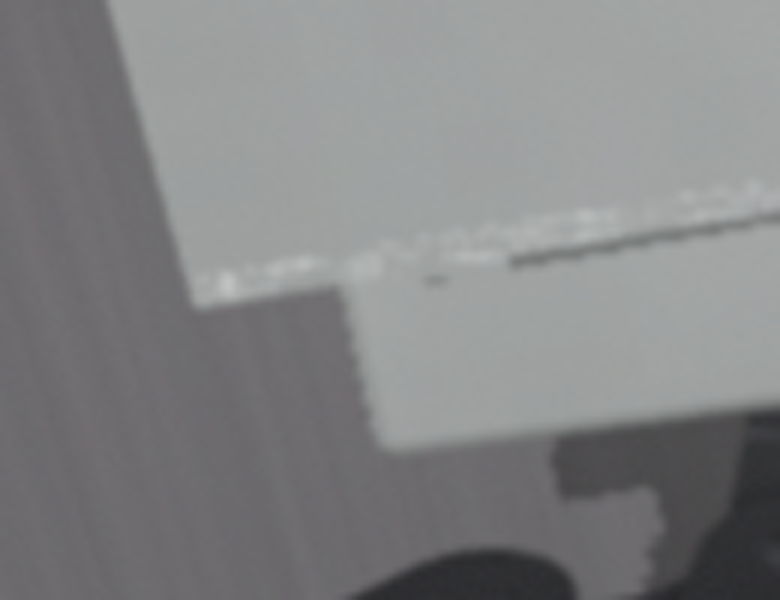

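It's at a hard stop: 25 N with less than 1 mm of travel. Backing off slowly and taking a last look.

```bash
python3 -m jog '[[0,[0,-0.05,0],0],[0,[0,-0.15,0],0],[0,[0,-0.4,0],0],[0,[0,-0.7,0.1],0],[0,[0,-0.4,0.7],0],[0,[0,0,0.8],0],[0,[0,0.3,0.2],0],[0,[0,0.1,0],0]]' >/dev/null; python3 t.py
python3 - <<'E'
from plane import *
st=bot.read_state();p,d=vision.camera("wrist");c=cam("wrist",st); cv2.imwrite("pics/w26.png",p)
u,v=map(int,proj(c,[.42,.172,.205])); v0=max(0,v-50);u0=max(0,u-60); print(u0,v0,c["T"][:3,3])
cv2.imwrite("pics/w26z.png",cv2.resize(p[v0:v0+100,u0:u0+130],None,fx=6,fy=6,interpolation=cv2.INTER_CUBIC))
p,d=vision.camera("scene"); cv2.imwrite("pics/s26.png",p)
for t in("free_edge","knuckle_low","knuckle_up","pin_low"): print(t,[(x["conf"],x["centre"]) for x in finder.tip_of(t,"scene")][:2])
E
```

```text
T [0.4531 0.0871 0.2564] tz [0.0534 0.0223] yaw -9.64 F [-0.2 -0.1  0.2] M [-0.03  0.04 -0.02] w 0.2 t 26.02
174 50 [0.45687924 0.15562937 0.39244472]
free_edge [(0.76, [0.4178, 0.1727, 0.1102]), (0.25, [0.6251, 0.1549, 0.1661])]
knuckle_low [(0.89, [0.6378, 0.1546, 0.047]), (0.41, [0.6231, 0.1532, 0.1667])]
knuckle_up [(0.84, [0.6348, 0.1569, 0.1654])]
pin_low [(0.82, [0.6281, 0.1612, 0.0445])]
```

View pics/w26z.png

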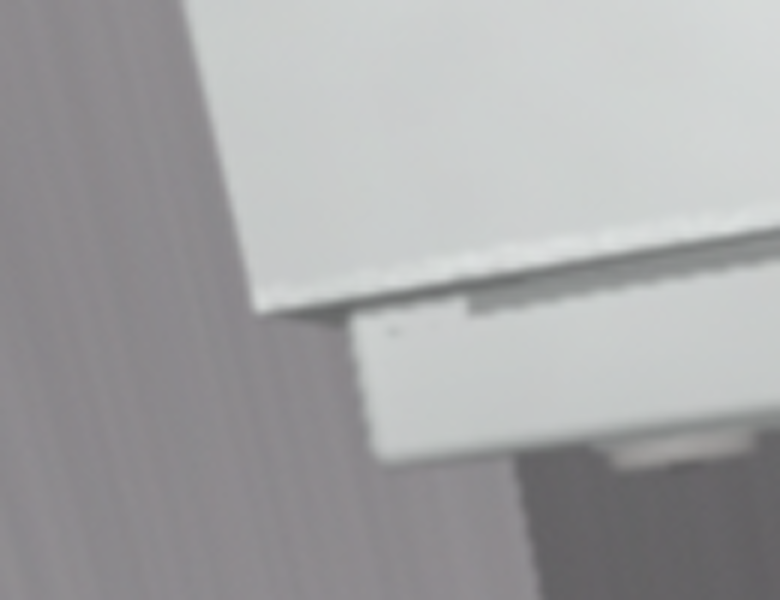

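View pics/s26.png

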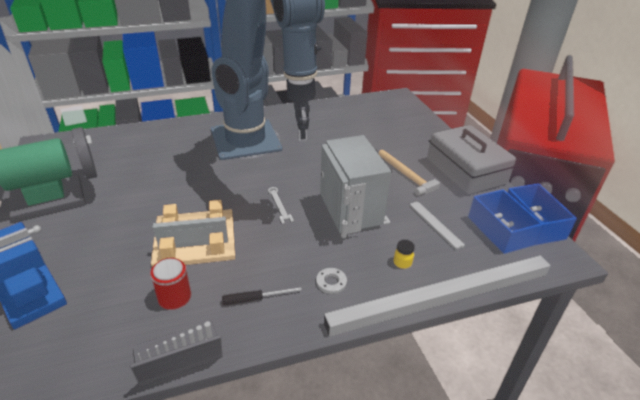

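```bash
python3 - <<'E'
from station import bot,ticket
print(ticket.job_done(), bot.read_state()["time_s"])
E
```

```text
the job is handed in; nothing more can be done
the job is handed in; nothing more can be done
```

The door is hung on both pins and shut. I took it out of the rack and lowered it onto the pins a millimetre or two at a time, until the pins carried its weight. I then let go, swung it shut with closed fingers, backed off and handed the job in at about 26 s.

**Last checks:**
- **Seating:** the network put the knuckle feet at z 0.047 and 0.165, where 0.046 and 0.166 are expected. Sideways load stayed within about 2 N while lowering.
- **Shut:** the network put the free edge at y 0.1727, against about 0.173 for the box rim. The robot is touching nothing, and the other objects look unmoved.

**What disagreed or was less clean:**
- **Gap after the first push:** the free edge measured about 1.5–2 mm open. I pressed it again near that edge; it stopped hard at 25 N after less than 1 mm, and the gap looks closed in the last picture.
- **Sag:** hanging free, the door sagged about 0.9° toward its free edge, a little more than the knuckle clearance alone should allow. I did not find out why.
- **Levelling presses:** before hanging it, I levered the door in the rack slot and pressed its lower edge on the bench to square it in the gripper, with brief peaks of about 60 N. The pins were not involved.

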